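# Nip up the bearing ring of the coating rotator with a two-pin spanner

## Robot

A 7-joint arm with a two-finger parallel gripper is mounted at the origin on the work surface. World frame = base frame: x ahead of the robot, y to its left, z up, the work surface at z = 0. Lengths are in m, angles in rad, forces in N, time in s.
With the tool pointing down it reaches from about 0.425 to 0.95 m from the base axis. Payload 16.7 kg.
Tool frame: the origin (TCP) lies at the very end of the fingers, on their centre line; the grasp point (between the pads) lies 19 mm behind it; z points along the fingers, x is the direction in which the jaws open and shut, and the axes are right-handed (so a half turn about z gives the same grasp; the last joint's range is limited). The gripper opens to 94 mm and grips with 3 to 60 N. Pads are 16 mm wide; open, the fingers measure 119 mm over their backs; the gripper's body (75 mm by 177 mm) begins 78 mm behind the grasp point.
Start: joints at [-1.274, 0.426, 0.074, 1.606, -0.034, 1.111, -0.067], TCP at [0.291, 0.609, 0.205] pointing down, gripper open.
Joint ranges: [-2.85, 2.85], [-0.5, 2.14], [-1.23, 1.37], [0.21, 2.46], [-1.02, 4.16], [0.16, 2.05], [-2.73, 2.73]. Speed limits (rad/s): [1.89, 1.89, 2.39, 2.39, 3.01, 3.01, 3.01].

## Interface

Orientations are given as a unit quaternion [w, x, y, z].
In Python, from station import ctrl gives the robot as it stands. The module is installed in compiled form; this text tells all that it offers.
- The arm moves only by the shell command python3 -m handwheel 'ROWS'. ROWS is JSON, a list of rows, each an object of numbers: "tx", "ty", "tz": the shift along the tool's x, y, z in mm; "rx", "ry", "rz": the turn, a rotation vector about the tool's x, y, z in degrees; "fingers": the closure in counts, from 0 (fully open) to 255 (shut). A call has 1 to 5 rows; each row shifts and turns the commanded pose from where the row before left it, along the tool's axes as they then stand; what a row does not reach is not made up. A row lasts 1/10 s, in which the tool goes at most 50 mm and 8.59 degrees, less where a joint would pass 70% of its speed; a pose out of reach is approached as far as the arm can. A call is refused whole if a number of a shift passes 50 or a number of a turn 8.59, either way. A call with a gripper value outside its range is refused whole. The fingers move at their own pace and stop on an object; the grip force is fixed at half the most. Time passes only in rows, so rows that do not move let the fingers close. It gives the time, the measured TCP pose, the force and the opening at its end, in the units of the state.
- ctrl.get_state(): the state, without advancing time (a new reading comes with each control period).
- ctrl.camera(name): name is "scene" or "top" or "wrist"; returns a dict with "image" (480x640x3 uint8, red, green, blue), "mtx" (3x3 intrinsics, pixels), "R" (3x3) and "t" (3): a world point X has camera coordinates R X + t. Camera axes: x right, y down, z forward; pixel columns grow to the right and rows downward; lengths in m; the calibration is good to about 2 mm. A picture is of the moment at which its call begins. There is no depth.
- ctrl.job_done(): hands the job in, once; it reports no verdict.
The state is a dict: "t": time; "q": joint angles; "qvel": joint speeds; "tau": joint torques, N m; "tool_pos": TCP position; "eef_rot": TCP orientation; "ft_force": force on the tool from outside, world axes, zero at the start; "torque": the same for the moment, N m; "finger_gap": finger opening in m.
Only numpy, scipy, OpenCV 4.12 (cv2) and the standard library are available. Lean on these libraries where they do the work, as an engineer would, in place of code of your own. Each camera call takes 0.05 s, during which the arm holds its last target.

## Task

The recessed bearing ring on the coating rotator is not home yet: take the red-handled two-pin spanner from its beech block, feel its pins gently into the ring's two holes, and turn the ring clockwise (seen from above) until it comes up against the bearing and is nipped to about half a newton-metre, without forcing it or shoving down hard on it. Then stand the spanner back in its block, pins in the two holes. Keep your fingers off the ring and off the wet green ball, and leave everything else on the bench where it is.

Things in the scene. Friction and masses are not known exactly. Their poses are not given: they have to be found in the camera images.
- spanner_grip (a point): Middle of the upright red handle of the two-pin spanner (about 0.26 kg). Flat-sided handle: 26 mm along the spanner's x, 16 mm along its y, 60 mm tall; this point is on its axis, 30 mm from either end. Below is a steel bar, 62 x 18 x 8 mm along x, y, z, top 30 mm below this point. Axes: x along the bar, z up; a half turn about z gives the same spanner. It starts upright in its block, with 3.5 mm play.
- spanner_pins (a point): Point on the spanner's axis level with the tips of its two pins, 52 mm below spanner_grip; same axes. The pins point down from the bar, 23 mm either side of the axis along x; each is 6 mm thick and 14 mm long, the last 3 mm tapered to 3.6 mm at the tip.
- ring_seat (a point): Centre of the steel retaining ring's face, 50.5 mm above the bench. Axes are the fixed rotator's, z up; they do not turn with the ring. Ring: 60 mm across, bore 32 mm, two through-holes 9 mm wide, 6 mm deep, 23 mm either side of the centre. The line of holes stands counter-clockwise of the x axis by the value of joint ring, but only within 0.4 rad, as the thread's start is unknown: look or feel.
- rotator: The coating rotator, fixed; origin at the bench under the ring's centre, x from the bearing head to the black motor, z up. The head's bright rim is 56 mm above the bench, 62 mm wide inside and 90 mm outside; the ring's face lies 5.5 mm below it. The bearing is 0.5 mm below the ring: pins fully in, their tips are 6.5 mm below the ring's face and the spanner's bar is 2 mm clear of the rim.
- ring (a joint): How far the ring is from home, rad: 0 is home against the bearing, positive is backed off counter-clockwise; starts at 0.6 to 1.1. Turn it clockwise from above to bring it home. It runs stiffly (0.12 N m), stays where it is left and stops hard at home; the pins have a play of about 0.065 rad either way in its holes.
- block_top (a point): Centre of the top of the fixed reddish beech tool block, 30 mm above the bench; 112 mm along x, 58 mm along y. It has two round holes, 13 mm wide and 20 mm deep, 23 mm either side of the centre along x; the spanner stands in them with its bar on the block's top, pin tips 14 mm below this point.
- tama_center (a point): Centre of the freshly coated, still wet green tama ball, 60 mm across, about 130 mm above the bench, standing on its spindle in the spring-clip rack (fixed steel base, 100 mm square). Do not touch.
- ken_mid (a point): Middle of the pale beech ken, a turned whitish spike 160 mm tall and 39 mm wide standing on its cup end (bystander).
- cork_block_mid (a point): Middle of the cork sanding block, 110 by 60 by 38 mm (bystander).
- weight_mid (a point): Middle of the round bronze weight, 60 mm across, 48 mm tall with its knob (bystander).
- sarado_mid (a point): Middle of the bare-wood double cup (crosspiece), 41 mm across, 64 mm tall (bystander).
- lacquer_mid (a point): Middle of the closed amber lacquer jar, 56 mm across, 85 mm tall (bystander).
Not all that is in view belongs to the job. What is shaped like the part that bears spanner_grip but white is not meant. What is shaped like the part that bears block_top but purple is not meant.

How it is judged:
On the way, in this order (a step that is already met when the one before it is completed fails the run):
1. both pins are down in the ring's holes: tips over 4 mm below the ring's face, spanner centred within 4 mm (z of spanner_pins in the frame of ring_seat below -0.004 m and horizontal distance between spanner_pins and ring_seat below 0.004 m), for 0.1 s.
2. the ring is home (within 0.05 rad) and nipped with the pins in its holes: the spanner presses on the ring with over 12 N, both pins added up (about 0.27 N m) (all of step 1 and value of joint ring below 0.05 rad and contact force between spanner and ring above 12 N), for 0.2 s.
At the end, for the whole second after the job is handed in: The ring is home within 0.05 rad; the spanner stands upright (within 0.1 rad) in its block, pin tips over 11 mm below the block's top, centred within 8 mm (value of joint ring below 0.05 rad and z of spanner_pins in the frame of block_top below -0.011 m and horizontal distance between spanner_pins and block_top below 0.008 m and angle between spanner_grip's own z axis and vertical below 0.1 rad); the robot touches nothing.
It fails at once if the ring or bearing is forced: the spanner presses on the rotator, ring included, with over 45 N, all contacts added up (about 0.9 N m at the pins with a light push down, or a hard push down) (contact force between spanner and rotator above 45 N).
It fails at once if the fingers touch the ring (contact force between the fingers and ring above 1 N).
It fails at once if the robot or the spanner touches the wet ball or its spindle (contact force between any of the fingers, the arm, spanner and tama above 0.5 N).
It fails at once if the spanner is dropped or tipped over (tilted by more than 0.6 rad) (angle between spanner_grip's own z axis and vertical above 0.6 rad).
It fails at once if a bystander is moved by more than 20 mm (distance of any of tama_center, ken_mid, cork_block_mid, weight_mid, sarado_mid, lacquer_mid from where it was at the start of the episode above 0.02 m).
It also fails if it takes over 64 s, if anything falls off the work surface, if the arm or the gripper's body presses on something with over 40 N, if the wrist force passes 120 N, or if a joint passes its speed limit or range.

## Working session

There is one attempt and no reset: what is moved stays moved. The work goes in short steps, Python scripts to look and compute and a shell command to move; the robot and the scene stay as the last step left them, time stands still between calls to the robot, and variables do not carry over. Pictures are saved under pics/ and viewed, and the job is handed in when it is done.

```bash
mkdir -p pics; ls
python3 - <<'E'
from station import ctrl
import cv2
s=ctrl.get_state()
for k in s: print(k,s[k])
for n in ("scene","top","wrist"):
    c=ctrl.camera(n); cv2.imwrite(f"pics/{n}0.png",c["image"][:,:,::-1]); print(n,c["mtx"],c["R"],c["t"])
E
```

```text
pics
t 0.0
q [-1.27449068  0.42674166  0.07388596  1.60663452 -0.03411197  1.11083272
 -0.06708389]
qvel [-4.15609181e-05  1.93039781e-03  1.23405826e-03  2.92664951e-04
 -7.78727500e-04  1.45705039e-03 -2.00848940e-05]
tau [-1.49507581e-03 -9.35852909e+01  3.66605490e+00 -4.54187393e+01
 -4.88133158e-02  2.00713665e-02  2.41126781e-04]
tool_pos [0.29089524 0.60858204 0.2047581 ]
eef_rot [ 4.04688022e-04  8.45941096e-01  5.33275916e-01 -5.43751269e-04]
ft_force [ 0.32005496  0.03242599 -0.65851146]
torque [0.00086286 0.03569956 0.03491791]
finger_gap 0.09398364212369975
scene [[590.72691557   0.         320.38796394]
 [  0.         590.72691557 240.30951121]
 [  0.           0.           1.        ]] [[ 0.23743004  0.97134115 -0.01110607]
 [ 0.68704535 -0.17599865 -0.70497742]
 [-0.68672824  0.15975244 -0.70914278]] [-0.14627891 -0.36629101  1.73075816]
top [[487.57611287   0.         321.60764271]
 [  0.         487.57611287 229.14496307]
 [  0.           0.           1.        ]] [[ 0.01551658 -0.99964393  0.02170836]
 [-0.9986378  -0.01657537 -0.04947517]
 [ 0.04981738 -0.02091111 -0.99853941]] [-0.02003445  0.60494124  1.28416279]
wrist [[354.21497428   0.         322.15218468]
 [  0.         354.21497428 240.53689748]
 [  0.           0.           1.        ]] [[ 0.42970682  0.90296782 -0.00108163]
 [ 0.86891188 -0.41317371  0.27254289]
 [ 0.24565056 -0.11805338 -0.96214303]] [-0.6756446  -0.02914974  0.39187827]
```

View pics/scene0.png

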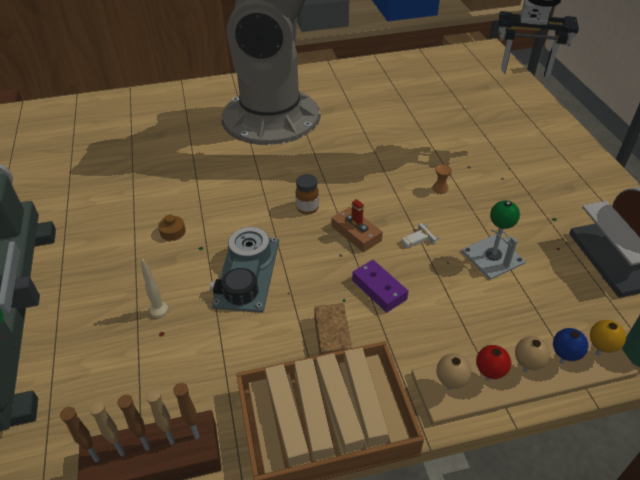

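View pics/top0.png

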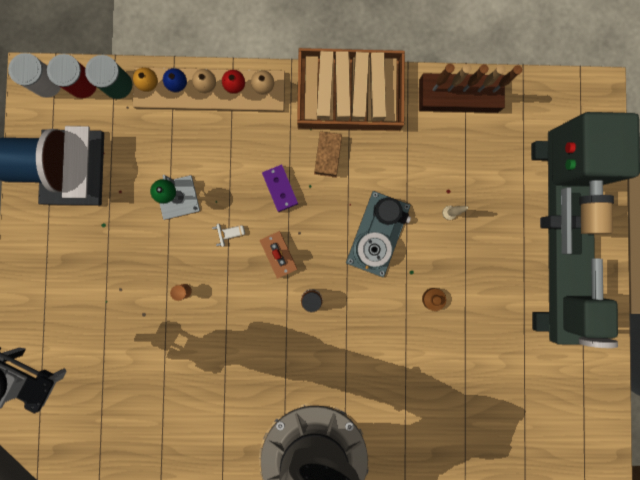

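View pics/wrist0.png

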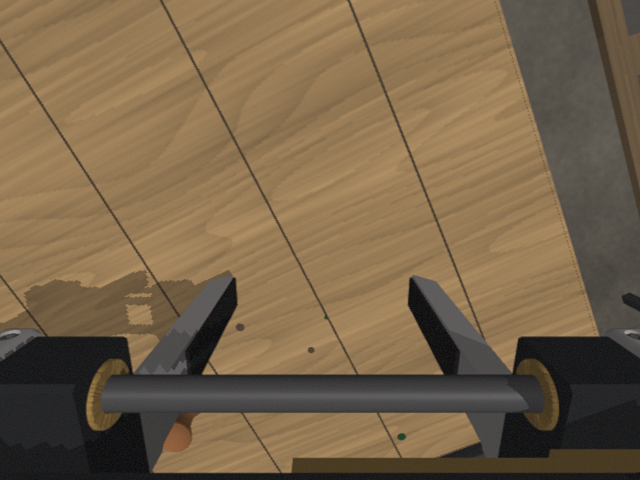

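Candidates: upright red-handled spanner at scene (357,213) / top (279,252), and the white lookalike at scene (420,236) / top (230,233). Blocks: reddish at scene (357,230) / top (279,255), purple at scene (380,285) / top (280,188). I choose the red spanner in the reddish block and will check it in close crops.

Run:
```python
import cv2,numpy as np
s=cv2.imread("pics/scene0.png");t=cv2.imread("pics/top0.png")
def c(im,x0,y0,w,h,k,n): cv2.imwrite(n,cv2.resize(im[y0:y0+h,x0:x0+w],None,fx=k,fy=k,interpolation=cv2.INTER_CUBIC))
c(t,240,215,80,75,8,"pics/c_top_sp.png")
c(t,335,185,90,95,6,"pics/c_top_rot.png")
c(s,320,190,80,65,8,"pics/c_sc_sp.png")
c(s,205,215,90,100,6,"pics/c_sc_rot.png")
```

```text
(no output)
```

View pics/c_top_sp.png

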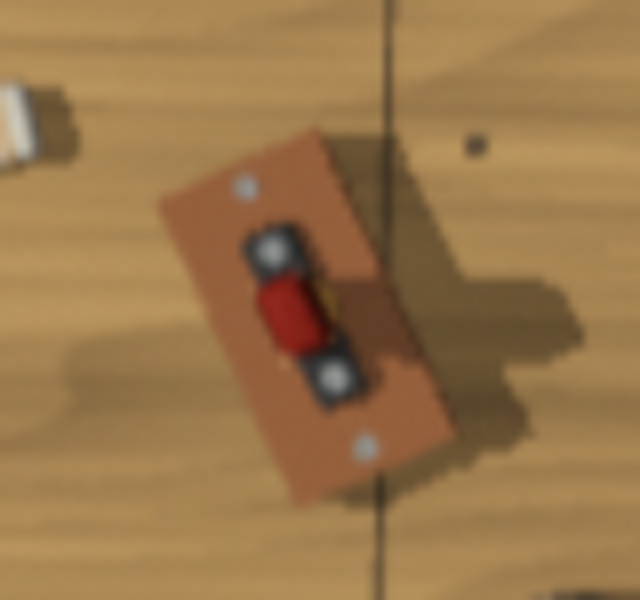

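View pics/c_top_rot.png

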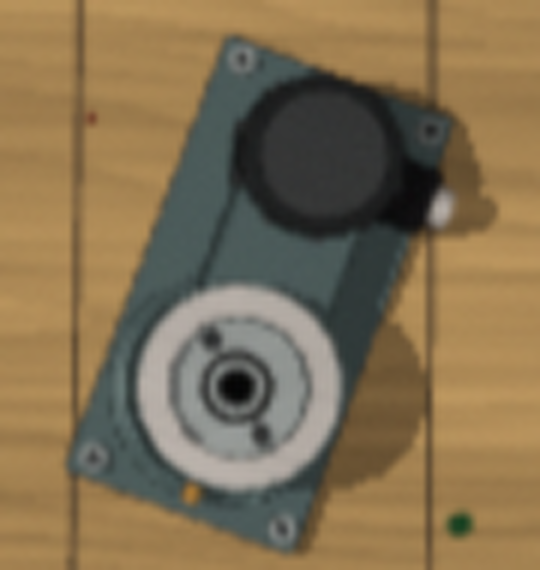

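View pics/c_sc_sp.png

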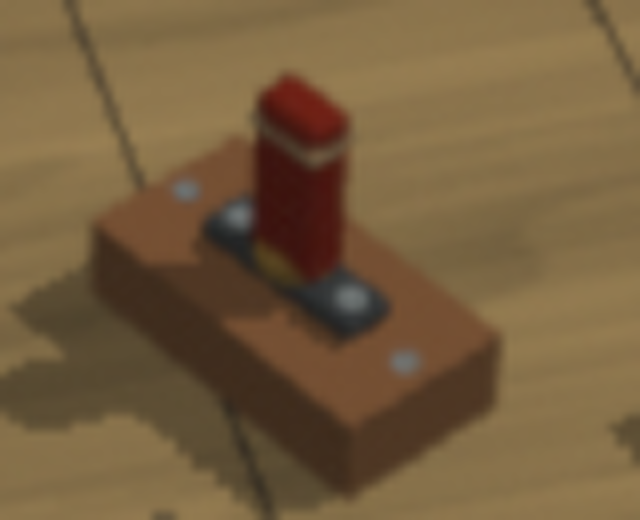

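View pics/c_sc_rot.png

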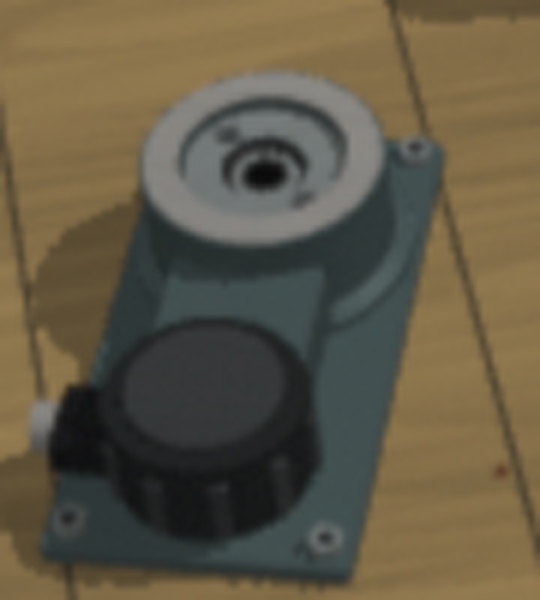

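The crops confirm it: a red handle with a dark bar and two bright caps stands in the reddish-brown block. In the rotator crop, the ring's holes are at (211,340) and (262,434). Next I triangulate.

```bash
cat > h.py <<'E'
import numpy as np,json
from station import ctrl
def w(c,u,v,z):
    d=c["R"].T@np.linalg.solve(c["mtx"],[u,v,1.]); o=-c["R"].T@c["t"]
    return o+d*(z-o[2])/d[2]
def tri(obs):
    A=[];b=[]
    for c,u,v in obs:
        P=c["mtx"]@np.c_[c["R"],c["t"]]
        for k,x in((0,u),(1,v)):
            r=x*P[2]-P[k];A.append(r[:3]);b.append(-r[3])
    return np.linalg.lstsq(np.array(A),np.array(b),rcond=None)[0]
def proj(c,X):
    p=c["mtx"]@(c["R"]@np.asarray(X)+c["t"]);return p[:2]/p[2]
def uc(x,y,k,ox,oy): return (x+.5)/k-.5+ox,(y+.5)/k-.5+oy
E
python3 - <<'E'
from h import *
np.set_printoptions(precision=4,suppress=True)
T=ctrl.camera("top");S=ctrl.camera("scene")
ts=lambda p:uc(*p,8,240,215); ss=lambda p:uc(*p,8,320,190); tr=lambda p:uc(*p,6,335,185); sr=lambda p:uc(*p,6,205,215)
print("block corners")
a=np.array([w(T,*ts(p),.03) for p in [(160,203),(318,127),(456,435),(300,507)]])
b=np.array([w(S,*ss(p),.03) for p in [(93,228),(237,137),(500,343),(350,428)]])
print(a,a.mean(0));print(b,b.mean(0))
for A in(a,b): print([np.linalg.norm(A[i]-A[i-1])for i in range(4)])
print("caps")
for z in(.038,.04):
  for pts,c,f in (([(274,250),(335,378)],T,ts),([(240,216),(350,298)],S,ss)):
    P=[w(c,*f(p),z) for p in pts]; d=P[1]-P[0]; print(z,P,np.mean(P,0),np.linalg.norm(d),np.degrees(np.arctan2(d[1],d[0])))
print("handle top",w(T,*ts((288,312)),.098))
print("rim",[w(T,*tr(p),.056) for p in[(135,388),(343,388),(239,284),(239,493)]],w(T,*tr((239,388)),.056), w(S,*sr((263.5,159)),.056))
for pts,c,f in (([(211,340),(262,434)],T,tr),([(229,135),(303,197)],S,sr)):
    P=[w(c,*f(p),.0505) for p in pts]; d=P[1]-P[0]; print("holes",P,np.mean(P,0),np.linalg.norm(d),np.degrees(np.arctan2(d[1],d[0])))
# plate bolts
P=[w(T,*tr(p),.012) for p in[(241,58),(430,130),(282,527),(92,456)]];print(P)
x=(P[0]+P[1]-P[2]-P[3]);print(np.degrees(np.arctan2(x[1],x[0])))
E
```

```text
block corners
[[0.5734 0.1524 0.03  ]
 [0.5992 0.1012 0.03  ]
 [0.4989 0.054  0.03  ]
 [0.4747 0.1046 0.03  ]] [0.5366 0.103  0.03  ]
[[0.5025 0.054  0.03  ]
 [0.4749 0.1051 0.03  ]
 [0.5773 0.1536 0.03  ]
 [0.5992 0.1028 0.03  ]] [0.5385 0.1039 0.03  ]
[np.float64(0.10965823830498636), np.float64(0.05737749324699317), np.float64(0.11077946313577929), np.float64(0.056053449855057745)]
[np.float64(0.10833386731067117), np.float64(0.058161454396579874), np.float64(0.11333647702914863), np.float64(0.0552802830164538)]
caps
0.038 [array([0.5585, 0.1142, 0.038 ]), array([0.5171, 0.0935, 0.038 ])] [0.5378 0.1038 0.038 ] 0.046214392468214266 -153.43230829261088
0.038 [array([0.5164, 0.0942, 0.038 ]), array([0.5571, 0.1151, 0.038 ])] [0.5367 0.1046 0.038 ] 0.04570015286512893 27.246090649469163
0.04 [array([0.5584, 0.114 , 0.04  ]), array([0.5172, 0.0934, 0.04  ])] [0.5378 0.1037 0.04  ] 0.04614187949148582 -153.43230829261086
0.04 [array([0.5185, 0.0935, 0.04  ]), array([0.559 , 0.1144, 0.04  ])] [0.5388 0.104  0.04  ] 0.04560182043618528 27.24609064946914
handle top [0.5384 0.1048 0.098 ]
rim [array([ 0.5527, -0.1018,  0.056 ]), array([ 0.5542, -0.1915,  0.056 ]), array([ 0.5982, -0.1462,  0.056 ]), array([ 0.5084, -0.1471,  0.056 ])] [ 0.5534 -0.1466  0.056 ] [ 0.5557 -0.1457  0.056 ]
holes [array([ 0.5741, -0.135 ,  0.0505]), array([ 0.5338, -0.1575,  0.0505])] [ 0.5539 -0.1463  0.0505] 0.04611335068076178 -150.78131432161106
holes [array([ 0.5347, -0.1558,  0.0505]), array([ 0.5729, -0.1345,  0.0505])] [ 0.5538 -0.1452  0.0505] 0.04373510030753354 29.089185173878768
[array([ 0.7016, -0.1518,  0.012 ]), array([ 0.6707, -0.237 ,  0.012 ]), array([ 0.4925, -0.1721,  0.012 ]), array([ 0.5227, -0.0872,  0.012 ])]
-19.914481842769426
```

```bash
cat >> h.py <<'E'
from scipy.spatial.transform import Rotation as Ro
def rel(pos,yawdeg):
    "tool shift (mm, in current axes) and rz to bring TCP to pos with tool x at yaw, z down"
    s=ctrl.get_state();q=np.array(s["eef_rot"]);R=Ro.from_quat(q[[1,2,3,0]]).as_matrix()
    d=R.T@(np.array(pos)-s["tool_pos"])*1e3
    y=np.radians(yawdeg);Rt=np.c_[[np.cos(y),np.sin(y),0],[np.sin(y),-np.cos(y),0],[0,0,-1]]
    rv=np.degrees(Ro.from_matrix(R.T@Rt).as_rotvec())
    print("t",round(s["t"],2),"pos",np.round(s["tool_pos"],4),"yaw",round(np.degrees(np.arctan2(R[1,0],R[0,0])),2),"shift mm",np.round(d,1),"rot deg",np.round(rv,2),"F",np.round(s["ft_force"],2),"M",np.round(s["torque"],3),"gap",round(s["finger_gap"],4))
E
python3 -c "
from h import *
rel([.538,.104,.205],27)
T=ctrl.camera('top');print(w(T,163,190,.13),w(T,453,212,.1))"
```

```text
t 0.25 pos [0.291  0.6088 0.2052] yaw 64.45 shift mm [-3.489e+02  4.406e+02  4.000e-01] rot deg [1.000e-02 3.000e-02 3.745e+01] F [ 0.12 -0.99 -0.  ] M [-0.019  0.032  0.014] gap 0.0941
[0.6879809  0.37768603 0.13      ] [ 0.6495063  -0.33767649  0.1       ]
```

```bash
python3 -m handwheel '[{"tx":-23,"ty":29},{"tx":-23,"ty":29},{"tx":-23,"ty":29},{"tx":-23,"ty":29},{"tx":-23,"ty":29}]'; python3 -m handwheel '[{"tx":-23,"ty":29},{"tx":-23,"ty":29},{"tx":-23,"ty":29},{"tx":-23,"ty":29},{"tx":-23,"ty":29}]'; python3 -c "
from h import *
rel([.538,.104,.205],27)"
```

```text
t 0.3 pos [0.291  0.6089 0.2052] yaw 64.45 shift mm [-3.490e+02  4.406e+02  4.000e-01] rot deg [1.000e-02 3.000e-02 3.745e+01] F [-0.14  0.39 -0.09] M [-0.002  0.009  0.015] gap 0.094invalid input
invalid input
```

```bash
python3 -m handwheel '[{"tx":-23,"ty":29,"tz":0,"rx":0,"ry":0,"rz":0,"fingers":0}]'
```

```text
t: 0.4
tool_pos: [0.3041, 0.5787, 0.2047]
eef_rot: [-0.001, 0.844, 0.536, -0.0]
ft_force: [0.2, -0.5, 0.2]
finger_gap: 0.0939
```

```bash
python3 -m handwheel '[{"tx":-23,"ty":29,"tz":0,"rx":0,"ry":0,"rz":0,"fingers":0},{"tx":-23,"ty":29,"tz":0,"rx":0,"ry":0,"rz":0,"fingers":0},{"tx":-23,"ty":29,"tz":0,"rx":0,"ry":0,"rz":0,"fingers":0},{"tx":-23,"ty":29,"tz":0,"rx":0,"ry":0,"rz":0,"fingers":0},{"tx":-23,"ty":29,"tz":0,"rx":0,"ry":0,"rz":0,"fingers":0}]'; python3 -m handwheel '[{"tx":-23,"ty":29,"tz":0,"rx":0,"ry":0,"rz":0,"fingers":0},{"tx":-23,"ty":29,"tz":0,"rx":0,"ry":0,"rz":0,"fingers":0},{"tx":-23,"ty":29,"tz":0,"rx":0,"ry":0,"rz":0,"fingers":0},{"tx":-23,"ty":29,"tz":0,"rx":0,"ry":0,"rz":0,"fingers":0},{"tx":-23,"ty":29,"tz":0,"rx":0,"ry":0,"rz":0,"fingers":0}]';  python3 -c "
from h import *
rel([.538,.104,.205],27)"
```

```text
t: 0.9
tool_pos: [0.389, 0.408, 0.2056]
eef_rot: [-0.0, 0.846, 0.533, 0.0]
ft_force: [0.6, 0.7, -0.2]
finger_gap: 0.094
t: 1.4
tool_pos: [0.4702, 0.2418, 0.2057]
eef_rot: [-0.0, 0.846, 0.533, 0.0]
ft_force: [0.2, 0.6, 1.1]
finger_gap: 0.0942
t 1.4 pos [0.4702 0.2418 0.2057] yaw 64.46 shift mm [-95.1 120.6   0.6] rot deg [-1.000e-02 -2.000e-02  3.746e+01] F [0.24 0.64 1.11] M [ 0.05   0.032 -0.015] gap 0.0942
```

```bash
python3 -m handwheel '[{"tx":-23,"ty":29,"tz":0,"rx":0,"ry":0,"rz":0,"fingers":0},{"tx":-23,"ty":29,"tz":0,"rx":0,"ry":0,"rz":0,"fingers":0},{"tx":-23,"ty":30,"tz":0,"rx":0,"ry":0,"rz":0,"fingers":0},{"tx":-23,"ty":30,"tz":0,"rx":0,"ry":0,"rz":0,"fingers":0},{"tx":0,"ty":0,"tz":0,"rx":0,"ry":0,"rz":7.5,"fingers":0}]'; python3 -m handwheel '[{"tx":0,"ty":0,"tz":0,"rx":0,"ry":0,"rz":7.5,"fingers":0},{"tx":0,"ty":0,"tz":0,"rx":0,"ry":0,"rz":7.5,"fingers":0},{"tx":0,"ty":0,"tz":0,"rx":0,"ry":0,"rz":7.5,"fingers":0},{"tx":0,"ty":0,"tz":0,"rx":0,"ry":0,"rz":7.5,"fingers":0},{"tx":0,"ty":0,"tz":0,"rx":0,"ry":0,"rz":0,"fingers":0}]';  python3 -c "
from h import *
import cv2
rel([.538,.104,.205],27)
c=ctrl.camera('wrist');cv2.imwrite('pics/w1.png',c['image'][:,:,::-1])
print([proj(c,x) for x in [(.538,.104,.098),(.5584,.1141,.038),(.5172,.0935,.038)]])"
```

```text
t: 1.9
tool_pos: [0.5383, 0.1041, 0.2058]
eef_rot: [0.001, 0.88, 0.475, 0.0]
ft_force: [0.3, 0.6, 0.5]
finger_gap: 0.0942
t: 2.4
tool_pos: [0.5365, 0.1093, 0.2055]
eef_rot: [0.0, 0.973, 0.232, -0.0]
ft_force: [0.9, 0.0, -0.2]
finger_gap: 0.0939
t 2.4 pos [0.5365 0.1093 0.2055] yaw 26.82 shift mm [-1.1  5.4  0.5] rot deg [ 0.    0.   -0.18] F [ 0.85  0.04 -0.24] M [-0.018  0.025  0.018] gap 0.0939
[array([319.97405038, 245.83125045]), array([342.9006942 , 228.97918343]), array([297.22261905, 228.71019203])]
```

View pics/w1.png

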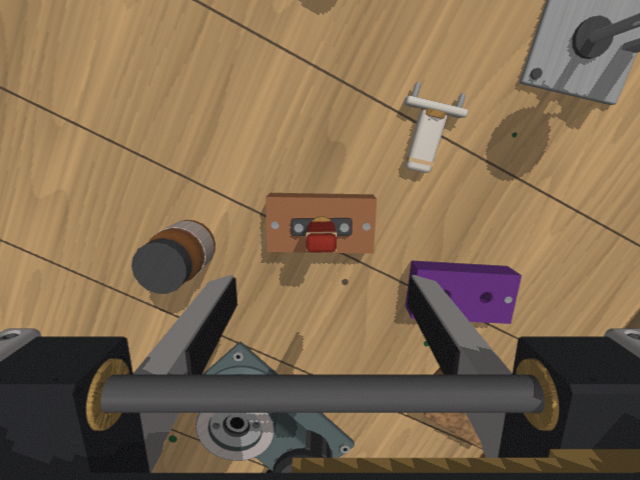

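The wrist view shows the red handle at (321,242) and the caps at (298,228) and (345,228). That is within 2 px of my predictions. The jar (188,255) is clear of the fingers, so I descend.

```bash
python3 -m handwheel '[{"tx":-1,"ty":5.4,"tz":30,"rx":0,"ry":0,"rz":0,"fingers":0},{"tx":0,"ty":0,"tz":30,"rx":0,"ry":0,"rz":0,"fingers":0},{"tx":0,"ty":0,"tz":30,"rx":0,"ry":0,"rz":0,"fingers":0},{"tx":0,"ty":0,"tz":30,"rx":0,"ry":0,"rz":0,"fingers":0},{"tx":0,"ty":0,"tz":20,"rx":0,"ry":0,"rz":0,"fingers":0}]'; python3 -c "
from h import *
import cv2
rel([.538,.104,.048],27)
c=ctrl.camera('wrist');cv2.imwrite('pics/w2.png',c['image'][:,:,::-1])
"
```

```text
t: 2.95
tool_pos: [0.5374, 0.1038, 0.0636]
eef_rot: [0.0, 0.972, 0.235, -0.001]
ft_force: [1.2, 0.0, 0.3]
finger_gap: 0.0941
t 2.95 pos [0.5374 0.1038 0.0636] yaw 27.23 shift mm [ 0.7  0.1 15.6] rot deg [-0.01  0.09  0.23] F [1.19 0.02 0.28] M [-0.038 -0.033 -0.016] gap 0.0941
```

View pics/w2.png

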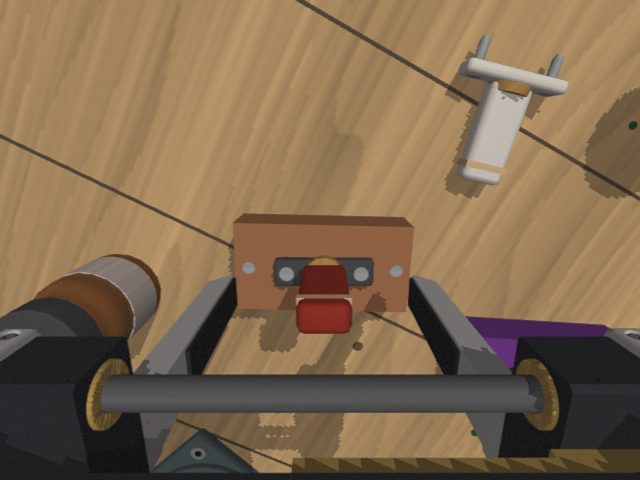

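The handle (324,310) is centred between the fingers, and the bar is level with the jaw axis. I go down the last 15 mm and close.

```bash
python3 -m handwheel '[{"tx":0.5,"ty":0,"tz":15.5,"rx":0,"ry":0,"rz":0.2,"fingers":0},{"tx":0,"ty":0,"tz":0,"rx":0,"ry":0,"rz":0,"fingers":255},{"tx":0,"ty":0,"tz":0,"rx":0,"ry":0,"rz":0,"fingers":255},{"tx":0,"ty":0,"tz":0,"rx":0,"ry":0,"rz":0,"fingers":255},{"tx":0,"ty":0,"tz":0,"rx":0,"ry":0,"rz":0,"fingers":255}]';python3 -m handwheel '[{"tx":0,"ty":0,"tz":0,"rx":0,"ry":0,"rz":0,"fingers":255},{"tx":0,"ty":0,"tz":0,"rx":0,"ry":0,"rz":0,"fingers":255},{"tx":0,"ty":0,"tz":0,"rx":0,"ry":0,"rz":0,"fingers":255}]'; python3 -c "
from h import *
import cv2
rel([.538,.104,.048],27)
c=ctrl.camera('wrist');cv2.imwrite('pics/w3.png',c['image'][:,:,::-1])
"
```

```text
t: 3.5
tool_pos: [0.539, 0.1044, 0.0509]
eef_rot: [-0.0, 0.973, 0.232, 0.001]
ft_force: [-0.6, -0.1, -0.6]
finger_gap: 0.0655
t: 3.8
tool_pos: [0.5386, 0.1043, 0.0501]
eef_rot: [-0.0, 0.973, 0.231, 0.0]
ft_force: [-0.1, 0.5, 0.7]
finger_gap: 0.0413
t 3.8 pos [0.5386 0.1043 0.0501] yaw 26.76 shift mm [-0.6 -0.   2.1] rot deg [ 0.   -0.01 -0.24] F [-0.07  0.45  0.73] M [-0.022 -0.005 -0.052] gap 0.0413
```

View pics/w3.png

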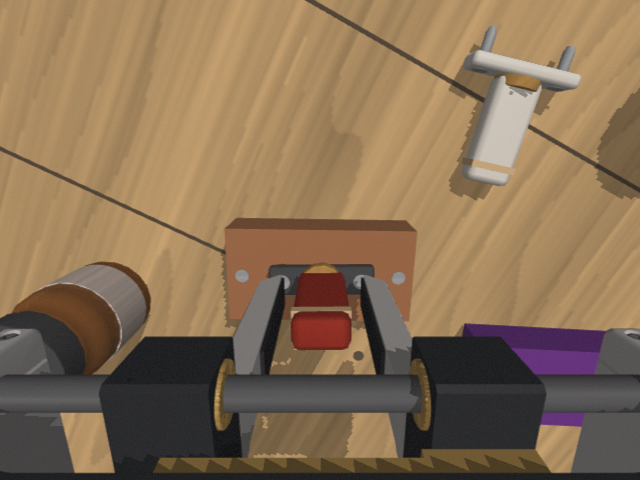

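```bash
python3 -m handwheel '[{"tx":0,"ty":0,"tz":1,"rx":0,"ry":0,"rz":0,"fingers":255},{"tx":0,"ty":0,"tz":0,"rx":0,"ry":0,"rz":0,"fingers":255},{"tx":0,"ty":0,"tz":0,"rx":0,"ry":0,"rz":0,"fingers":255},{"tx":0,"ty":0,"tz":0,"rx":0,"ry":0,"rz":0,"fingers":255},{"tx":0,"ty":0,"tz":0,"rx":0,"ry":0,"rz":0,"fingers":255}]'; python3 -c "
from h import *
import cv2
rel([.538,.104,.048],27)
c=ctrl.camera('wrist');cv2.imwrite('pics/w4.png',c['image'][:,:,::-1])
"
```

```text
t: 4.35
tool_pos: [0.5384, 0.1042, 0.0488]
eef_rot: [0.0, 0.973, 0.231, -0.0]
ft_force: [-0.2, -0.6, -3.8]
finger_gap: 0.026
t 4.35 pos [0.5384 0.1042 0.0488] yaw 26.76 shift mm [-0.4 -0.   0.8] rot deg [-0.    0.02 -0.24] F [-0.18 -0.58 -3.8 ] M [-0.017  0.037  0.026] gap 0.026
```

View pics/w4.png

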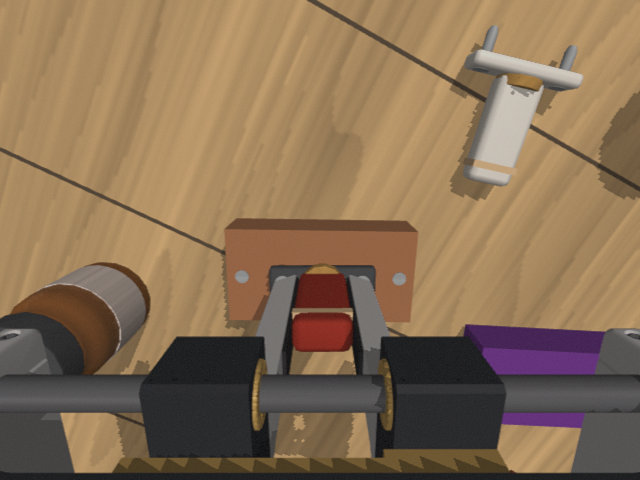

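Gripped at a 26.0 mm gap, as expected along the handle's x. Now lift.

```bash
python3 -m handwheel '[{"tx":0,"ty":0,"tz":-10,"rx":0,"ry":0,"rz":0,"fingers":255},{"tx":0,"ty":0,"tz":-20,"rx":0,"ry":0,"rz":0,"fingers":255},{"tx":0,"ty":0,"tz":-30,"rx":0,"ry":0,"rz":0,"fingers":255},{"tx":0,"ty":0,"tz":-30,"rx":0,"ry":0,"rz":0,"fingers":255},{"tx":0,"ty":0,"tz":0,"rx":0,"ry":0,"rz":0,"fingers":255}]'; python3 -c "
from h import *
import cv2
rel([.554,-.146,.138],29.5)
"
```

```text
t: 4.9
tool_pos: [0.5406, 0.1046, 0.1431]
eef_rot: [-0.001, 0.973, 0.231, 0.003]
ft_force: [-0.1, 0.0, -1.9]
finger_gap: 0.0261
t 4.9 pos [0.5406 0.1046 0.1431] yaw 26.73 shift mm [-100.8  229.8    4.6] rot deg [ 0.03 -0.33 -2.77] F [-0.06  0.01 -1.92] M [-0.091 -0.042  0.008] gap 0.0261
```

```bash
python3 -m handwheel '[{"tx":-8,"ty":20,"tz":0,"rx":0,"ry":0,"rz":0,"fingers":255},{"tx":-17,"ty":39,"tz":0,"rx":0,"ry":0,"rz":0,"fingers":255},{"tx":-17,"ty":39,"tz":0,"rx":0,"ry":0,"rz":0,"fingers":255},{"tx":-17,"ty":39,"tz":0,"rx":0,"ry":0,"rz":0,"fingers":255},{"tx":-17,"ty":39,"tz":0,"rx":0,"ry":0,"rz":0,"fingers":255}]';python3 -m handwheel '[{"tx":-17,"ty":38,"tz":0,"rx":0,"ry":0,"rz":0,"fingers":255},{"tx":-8,"ty":16,"tz":0,"rx":0,"ry":0,"rz":0,"fingers":255},{"tx":0,"ty":0,"tz":0,"rx":0,"ry":0,"rz":-2.8,"fingers":255},{"tx":0,"ty":0,"tz":0,"rx":0,"ry":0,"rz":0,"fingers":255},{"tx":0,"ty":0,"tz":0,"rx":0,"ry":0,"rz":0,"fingers":255}]'; python3 -c "
from h import *
import cv2
rel([.554,-.146,.138],29.5)
for n in('wrist','top','scene'):
  c=ctrl.camera(n);cv2.imwrite('pics/%s5.png'%n,c['image'][:,:,::-1])
"
```

```text
t: 5.4
tool_pos: [0.5495, -0.0887, 0.1388]
eef_rot: [-0.0, 0.973, 0.232, -0.0]
ft_force: [0.5, 1.1, -3.2]
finger_gap: 0.0262
t: 5.9
tool_pos: [0.5517, -0.1461, 0.1387]
eef_rot: [-0.0, 0.967, 0.255, -0.0]
ft_force: [1.2, -0.6, -3.4]
finger_gap: 0.0256
t 5.9 pos [ 0.5517 -0.1461  0.1387] yaw 29.51 shift mm [2.1 1.  0.7] rot deg [-0.03  0.02  0.01] F [ 1.16 -0.59 -3.38] M [-0.026  0.013  0.003] gap 0.0256
```

View pics/wrist5.png

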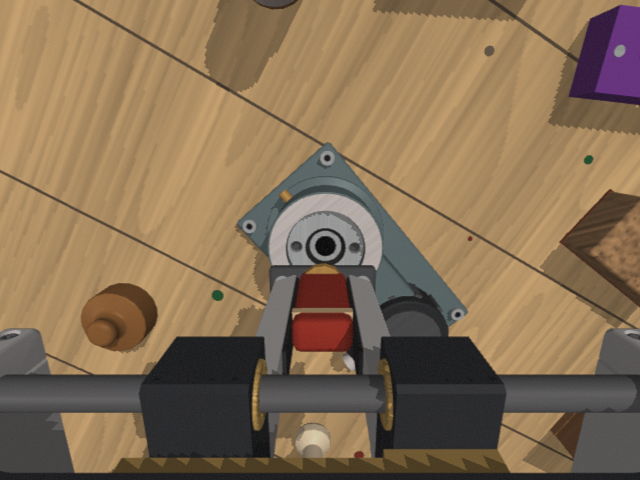

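View pics/scene5.png

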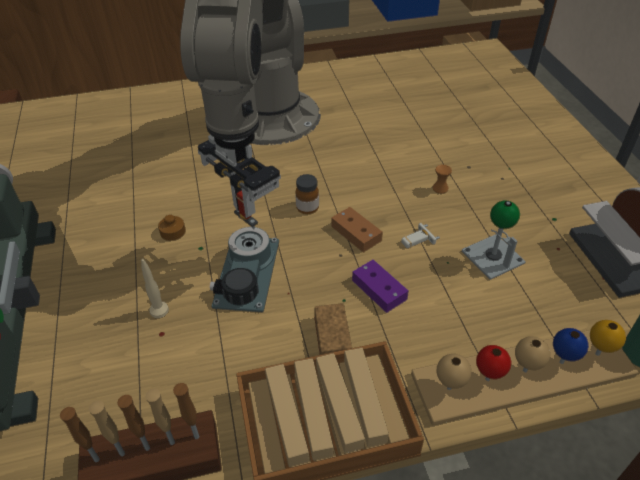

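The wrist view shows the ring holes near (296,247) and (354,247), with the spanner bar just below them at about (323,272). I'll measure in a crop.

Run:
```python
import cv2
im=cv2.imread("pics/wrist5.png")[180:290,255:395]
cv2.imwrite("pics/c_w5.png",cv2.resize(im,None,fx=5,fy=5,interpolation=cv2.INTER_CUBIC))
```

```text
(no output)
```

View pics/c_w5.png

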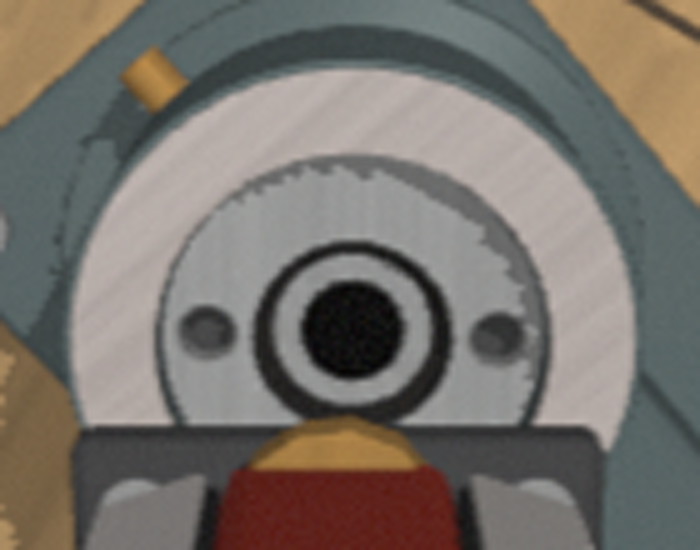

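Run:
```python
from h import *
np.set_printoptions(precision=4,suppress=True)
c=ctrl.camera("wrist"); s=ctrl.get_state(); R=Ro.from_quat(np.array(s["eef_rot"])[[1,2,3,0]]).as_matrix(); p=np.array(s["tool_pos"])
f=lambda q:uc(*q,5,255,180)
H=[w(c,*f(q),.0505) for q in[(208,333),(497,340)]]
d=H[1]-H[0];print(H,np.mean(H,0),np.linalg.norm(d),np.degrees(np.arctan2(d[1],d[0])))
m=np.mean(H,0);print("tool frame",R.T@(m-p)*1e3)
# rim outer left/right
for a,b in(((70,330),(636,340)),):
    A=w(c,*f(a),.056);B=w(c,*f(b),.056);print("rim",(A+B)/2,np.linalg.norm(A-B))
for z in(p[2]-.0328+.022,):
    B=[w(c,*f(q),z) for q in[(75,430),(602,430)]];d=B[1]-B[0]
    print("bar far edge",z,np.linalg.norm(d),[R.T@(b-p)*1e3 for b in B],np.degrees(np.arctan2(d[1],d[0])))
q=c["R"]@p+c["t"];print("cam of tcp",q, "cam ctr in tool",R.T@(-c["R"].T@c["t"]-p))
# check with top camera again
T=ctrl.camera("top")
```

```text
[array([ 0.5348, -0.1557,  0.0505]), array([ 0.5751, -0.1341,  0.0505])] [ 0.5549 -0.1449  0.0505] 0.04566769984798211 28.213677532713977
tool frame [ 3.1322  0.5418 88.4639]
rim [ 0.554  -0.1432  0.056 ] 0.08756704890664316
bar far edge 0.12816399622356647 0.06000654803465957 [array([-29.1388, -11.7862,  10.8021]), array([ 30.8677, -11.8786,  10.8006])] 29.663353679513136
cam of tcp [-0.0008  0.0286  0.1945] cam ctr in tool [ 0.0007 -0.0805 -0.1794]
```

Relative to the bar, the hole line is offset about (+2.4, +0.7) mm in tool x and y, and about 0.8° clockwise. The three cameras agree to about 1 mm. I'll correct that and descend to just above the rim.

```bash
python3 -m handwheel '[{"tx":2.4,"ty":0.7,"tz":0,"rx":0,"ry":0,"rz":0.8,"fingers":255},{"tx":0,"ty":0,"tz":15,"rx":0,"ry":0,"rz":0,"fingers":255},{"tx":0,"ty":0,"tz":20,"rx":0,"ry":0,"rz":0,"fingers":255},{"tx":0,"ty":0,"tz":11,"rx":0,"ry":0,"rz":0,"fingers":255},{"tx":0,"ty":0,"tz":0,"rx":0,"ry":0,"rz":0,"fingers":255}]'; python3 -m handwheel '[{"tx":0,"ty":0,"tz":0,"rx":0,"ry":0,"rz":0,"fingers":255},{"tx":0,"ty":0,"tz":0,"rx":0,"ry":0,"rz":0,"fingers":255}]';python3 -c "
from h import *
import cv2
rel([.5545,-.1458,.0768],28.8)
for n in('wrist','top','scene'):
  c=ctrl.camera(n);cv2.imwrite('pics/%s6.png'%n,c['image'][:,:,::-1])
im=cv2.imread('pics/scene6.png')[195:275,205:295]
cv2.imwrite('pics/c_s6.png',cv2.resize(im,None,fx=7,fy=7,interpolation=cv2.INTER_CUBIC))
im=cv2.imread('pics/wrist6.png')[180:300,240:400]
cv2.imwrite('pics/c_w6.png',cv2.resize(im,None,fx=5,fy=5,interpolation=cv2.INTER_CUBIC))
"
```

```text
t: 6.65
tool_pos: [0.5531, -0.1458, 0.091]
eef_rot: [-0.0, 0.969, 0.248, -0.002]
ft_force: [-1.1, -0.8, -3.1]
finger_gap: 0.0258
t: 6.85
tool_pos: [0.5547, -0.1462, 0.0935]
eef_rot: [0.0, 0.969, 0.248, 0.0]
ft_force: [-0.3, -0.1, -2.2]
finger_gap: 0.0257
t 6.85 pos [ 0.5547 -0.1462  0.0935] yaw 28.74 shift mm [-0.  -0.5 16.7] rot deg [ 0.03 -0.03 -0.06] F [-0.3  -0.12 -2.18] M [-0.028 -0.013 -0.007] gap 0.0257
```

View pics/c_s6.png

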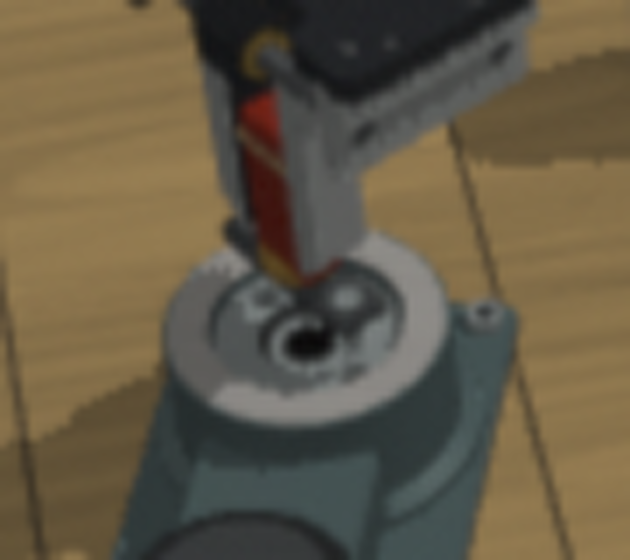

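View pics/c_w6.png

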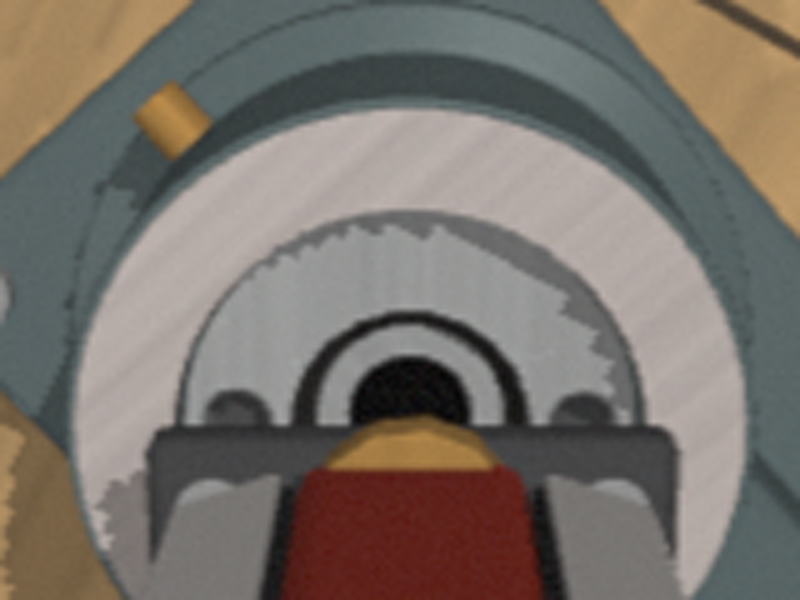

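Run:
```python
from h import *
np.set_printoptions(precision=2,suppress=True)
c=ctrl.camera("wrist"); s=ctrl.get_state(); R=Ro.from_quat(np.array(s["eef_rot"])[[1,2,3,0]]).as_matrix(); p=np.array(s["tool_pos"])
f=lambda q:uc(*q,5,240,180)
for n,q,z in(("holeL",(238,389),.0505),("holeR",(583,392),.0505),("rimtop",(409,106),.056),("ringtop",(409,209),.056),("rimL",(71,425),.056),("rimR",(748,425),.056),("bar bottomL",(150,428),p[2]-.0328+.014),("bar bottomR",(679,428),p[2]-.0328+.014)):
    print(n,R.T@(w(c,*f(q),z)-p)*1e3)
```

```text
holeL [-22.27  -5.75  42.94]
holeR [23.4  -5.39 42.97]
rimtop [  0.33 -44.42  37.44]
ringtop [  0.34 -31.41  37.45]
rimL [-43.5   -2.64  37.43]
rimR [44.39 -2.76 37.49]
bar bottomL [-30.34  -8.96  18.78]
bar bottomR [32.46 -9.05 18.82]
```

Alignment is now within about 0.5 mm. I make a small correction, then feel down gently.

```bash
python3 -m handwheel '[{"tx":-0.5,"ty":-0.3,"tz":4,"rx":0,"ry":0,"rz":0.2,"fingers":255},{"tx":0,"ty":0,"tz":4,"rx":0,"ry":0,"rz":0,"fingers":255},{"tx":0,"ty":0,"tz":0,"rx":0,"ry":0,"rz":0,"fingers":255},{"tx":0,"ty":0,"tz":0,"rx":0,"ry":0,"rz":0,"fingers":255}]';python3 -m handwheel '[{"tx":0,"ty":0,"tz":1.5,"rx":0,"ry":0,"rz":0,"fingers":255},{"tx":0,"ty":0,"tz":0,"rx":0,"ry":0,"rz":0,"fingers":255}]';python3 -m handwheel '[{"tx":0,"ty":0,"tz":1,"rx":0,"ry":0,"rz":0,"fingers":255},{"tx":0,"ty":0,"tz":0,"rx":0,"ry":0,"rz":0,"fingers":255}]';python3 -m handwheel '[{"tx":0,"ty":0,"tz":1,"rx":0,"ry":0,"rz":0,"fingers":255},{"tx":0,"ty":0,"tz":0,"rx":0,"ry":0,"rz":0,"fingers":255}]'; python3 -c "
from h import *
rel([.5545,-.1458,.0768],28.8)"
```

```text
t: 7.45
tool_pos: [0.5536, -0.1461, 0.0848]
eef_rot: [-0.0, 0.969, 0.247, -0.0]
ft_force: [-0.2, 0.2, -2.7]
finger_gap: 0.0262
t: 7.65
tool_pos: [0.5537, -0.146, 0.0834]
eef_rot: [-0.0, 0.969, 0.247, -0.0]
ft_force: [0.9, 0.4, -2.8]
finger_gap: 0.0257
t: 7.85
tool_pos: [0.5537, -0.146, 0.0824]
eef_rot: [-0.0, 0.969, 0.247, -0.0]
ft_force: [-0.4, -0.0, -2.9]
finger_gap: 0.0258
t: 8.05
tool_pos: [0.5537, -0.146, 0.0814]
eef_rot: [-0.0, 0.969, 0.247, -0.0]
ft_force: [-0.7, 0.6, -2.8]
finger_gap: 0.0258
t 8.05 pos [ 0.5537 -0.146   0.0814] yaw 28.56 shift mm [0.8 0.2 4.6] rot deg [-0.    0.01 -0.24] F [-0.66  0.63 -2.84] M [ 0.036 -0.002 -0.014] gap 0.0258
```

The tips are about 2 mm below the face with no contact force, so both pins are entering.

```bash
python3 -m handwheel '[{"tx":0,"ty":0,"tz":1,"rx":0,"ry":0,"rz":0,"fingers":255},{"tx":0,"ty":0,"tz":0,"rx":0,"ry":0,"rz":0,"fingers":255}]';python3 -m handwheel '[{"tx":0,"ty":0,"tz":1,"rx":0,"ry":0,"rz":0,"fingers":255},{"tx":0,"ty":0,"tz":0,"rx":0,"ry":0,"rz":0,"fingers":255}]';python3 -m handwheel '[{"tx":0,"ty":0,"tz":1,"rx":0,"ry":0,"rz":0,"fingers":255},{"tx":0,"ty":0,"tz":0,"rx":0,"ry":0,"rz":0,"fingers":255}]';python3 -m handwheel '[{"tx":0,"ty":0,"tz":0.5,"rx":0,"ry":0,"rz":0,"fingers":255},{"tx":0,"ty":0,"tz":0,"rx":0,"ry":0,"rz":0,"fingers":255}]'; python3 -c "
from h import *
import cv2
rel([.5545,-.1458,.0768],28.8)
c=ctrl.camera('wrist');cv2.imwrite('pics/w7.png',c['image'][:,:,::-1])
im=cv2.imread('pics/w7.png')[180:300,240:400]
cv2.imwrite('pics/c_w7.png',cv2.resize(im,None,fx=5,fy=5,interpolation=cv2.INTER_CUBIC))
"
```

```text
t: 8.25
tool_pos: [0.5537, -0.146, 0.0804]
eef_rot: [0.0, 0.969, 0.247, -0.0]
ft_force: [-0.1, 0.7, -3.7]
finger_gap: 0.0259
t: 8.45
tool_pos: [0.5537, -0.146, 0.0794]
eef_rot: [0.0, 0.969, 0.247, -0.0]
ft_force: [-0.4, 0.5, -2.1]
finger_gap: 0.0259
t: 8.65
tool_pos: [0.5538, -0.146, 0.0784]
eef_rot: [0.0, 0.969, 0.247, -0.0]
ft_force: [-0.4, -0.6, -2.7]
finger_gap: 0.0259
t: 8.85
tool_pos: [0.5537, -0.146, 0.0779]
eef_rot: [0.0, 0.969, 0.247, -0.0]
ft_force: [0.4, 0.9, -1.9]
finger_gap: 0.0259
t 8.85 pos [ 0.5537 -0.146   0.0779] yaw 28.56 shift mm [0.8 0.1 1.1] rot deg [ 0.    0.01 -0.24] F [ 0.42  0.86 -1.92] M [-0.095 -0.013 -0.035] gap 0.0259
```

View pics/c_w7.png

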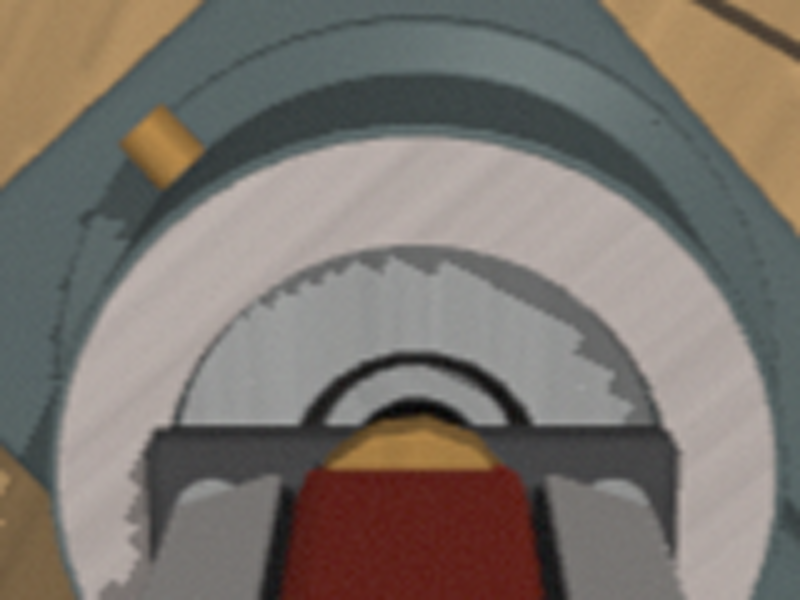

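The pins are about 5.4 mm deep with no load. Now I turn clockwise (tool +rz), watching the moment.

```bash
python3 -m handwheel '[{"tx":0,"ty":0,"tz":0,"rx":0,"ry":0,"rz":1.5,"fingers":255},{"tx":0,"ty":0,"tz":0,"rx":0,"ry":0,"rz":1.5,"fingers":255},{"tx":0,"ty":0,"tz":0,"rx":0,"ry":0,"rz":1.5,"fingers":255},{"tx":0,"ty":0,"tz":0,"rx":0,"ry":0,"rz":1.5,"fingers":255},{"tx":0,"ty":0,"tz":0,"rx":0,"ry":0,"rz":0,"fingers":255}]'; python3 -c "
from h import *
rel([.5537,-.146,.0779],28.8)"; python3 -m handwheel '[{"tx":0,"ty":0,"tz":0,"rx":0,"ry":0,"rz":1.5,"fingers":255},{"tx":0,"ty":0,"tz":0,"rx":0,"ry":0,"rz":1.5,"fingers":255},{"tx":0,"ty":0,"tz":0,"rx":0,"ry":0,"rz":1.5,"fingers":255},{"tx":0,"ty":0,"tz":0,"rx":0,"ry":0,"rz":1.5,"fingers":255},{"tx":0,"ty":0,"tz":0,"rx":0,"ry":0,"rz":0,"fingers":255}]'; python3 -c "
from h import *
rel([.5537,-.146,.0779],28.8)"
```

```text
t: 9.4
tool_pos: [0.5539, -0.1466, 0.078]
eef_rot: [0.0, 0.981, 0.194, 0.0]
ft_force: [1.8, -5.5, -3.6]
finger_gap: 0.0258
t 9.4 pos [ 0.5539 -0.1466  0.078 ] yaw 22.43 shift mm [ 0.  -0.6  0.1] rot deg [ 0.05  0.   -6.37] F [ 1.8  -5.46 -3.6 ] M [-1.408 -0.351  0.151] gap 0.0258
t: 9.9
tool_pos: [0.5539, -0.1463, 0.078]
eef_rot: [0.0, 0.99, 0.143, 0.0]
ft_force: [2.4, -4.1, -3.3]
finger_gap: 0.0257
t 9.9 pos [ 0.5539 -0.1463  0.078 ] yaw 16.45 shift mm [-0.1 -0.3  0.1] rot deg [  0.03  -0.   -12.35] F [ 2.43 -4.14 -3.32] M [-1.34  -0.354  0.127] gap 0.0257
```

Running torque is about 0.13–0.15 N m, as stated, but with ~5 N of side load, so one pin is carrying it. I shift ty slightly to share the load and keep turning.

```bash
python3 -m handwheel '[{"tx":0,"ty":0.3,"tz":0,"rx":0,"ry":0,"rz":1.5,"fingers":255},{"tx":0,"ty":0.3,"tz":0,"rx":0,"ry":0,"rz":1.5,"fingers":255},{"tx":0,"ty":0,"tz":0,"rx":0,"ry":0,"rz":1.5,"fingers":255},{"tx":0,"ty":0,"tz":0,"rx":0,"ry":0,"rz":1.5,"fingers":255},{"tx":0,"ty":0,"tz":0,"rx":0,"ry":0,"rz":0,"fingers":255}]'; python3 -c "
from h import *
rel([.5537,-.146,.0779],28.8)"; python3 -m handwheel '[{"tx":0,"ty":0,"tz":0,"rx":0,"ry":0,"rz":1.5,"fingers":255},{"tx":0,"ty":0,"tz":0,"rx":0,"ry":0,"rz":1.5,"fingers":255},{"tx":0,"ty":0,"tz":0,"rx":0,"ry":0,"rz":1.5,"fingers":255},{"tx":0,"ty":0,"tz":0,"rx":0,"ry":0,"rz":1.5,"fingers":255},{"tx":0,"ty":0,"tz":0,"rx":0,"ry":0,"rz":0,"fingers":255}]'; python3 -c "
from h import *
rel([.5537,-.146,.0779],28.8)"
```

```text
t: 10.4
tool_pos: [0.5539, -0.1467, 0.078]
eef_rot: [0.0, 0.996, 0.091, -0.0]
ft_force: [1.2, -4.6, -2.5]
finger_gap: 0.0258
t 10.4 pos [ 0.5539 -0.1467  0.078 ] yaw 10.42 shift mm [-0.1 -0.7  0.1] rot deg [ 1.000e-02  0.000e+00 -1.838e+01] F [ 1.21 -4.56 -2.55] M [-1.303 -0.269  0.111] gap 0.0258
t: 10.9
tool_pos: [0.5539, -0.1467, 0.078]
eef_rot: [0.0, 0.999, 0.039, -0.0]
ft_force: [1.0, -5.2, -1.8]
finger_gap: 0.026
t 10.9 pos [ 0.5539 -0.1467  0.078 ] yaw 4.42 shift mm [-0.2 -0.7  0.1] rot deg [ 1.000e-02  0.000e+00 -2.438e+01] F [ 1.02 -5.15 -1.81] M [-1.38  -0.172  0.109] gap 0.026
```

```bash
python3 -m handwheel '[{"tx":0,"ty":0.4,"tz":0,"rx":0,"ry":0,"rz":1.5,"fingers":255},{"tx":0,"ty":0.3,"tz":0,"rx":0,"ry":0,"rz":1.5,"fingers":255},{"tx":0,"ty":0,"tz":0,"rx":0,"ry":0,"rz":1.5,"fingers":255},{"tx":0,"ty":0,"tz":0,"rx":0,"ry":0,"rz":0,"fingers":255}]'; python3 -c "
from h import *
rel([.5537,-.146,.0779],28.8)"; python3 -m handwheel '[{"tx":0,"ty":0,"tz":0,"rx":0,"ry":0,"rz":1,"fingers":255},{"tx":0,"ty":0,"tz":0,"rx":0,"ry":0,"rz":1,"fingers":255},{"tx":0,"ty":0,"tz":0,"rx":0,"ry":0,"rz":0,"fingers":255}]'; python3 -c "
from h import *
rel([.5537,-.146,.0779],28.8)"
```

```text
t: 11.3
tool_pos: [0.5539, -0.147, 0.0779]
eef_rot: [-0.0, 1.0, -0.0, -0.0]
ft_force: [-0.2, -1.4, -2.3]
finger_gap: 0.0259
t 11.3 pos [ 0.5539 -0.147   0.0779] yaw -0.03 shift mm [-0.2 -1.   0. ] rot deg [-2.000e-02  1.000e-02 -2.883e+01] F [-0.15 -1.43 -2.33] M [-0.454 -0.121  0.097] gap 0.0259
t: 11.6
tool_pos: [0.5539, -0.147, 0.0779]
eef_rot: [-0.0, 1.0, -0.017, -0.0]
ft_force: [-0.3, 0.3, -1.8]
finger_gap: 0.026
t 11.6 pos [ 0.5539 -0.147   0.0779] yaw -1.99 shift mm [-0.3 -1.   0. ] rot deg [-2.000e-02  1.000e-02 -3.079e+01] F [-0.27  0.32 -1.75] M [ 0.014 -0.057  0.113] gap 0.026
```

The load is now balanced (side load about 0, Mz 0.11). I continue in small steps.

```bash
cat > r.sh <<'E'
python3 -c "
from h import *
rel([.5539,-.147,.0779],28.8)"
E
for i in 1; do python3 -m handwheel '[{"tx":0,"ty":0,"tz":0,"rx":0,"ry":0,"rz":1,"fingers":255},{"tx":0,"ty":0,"tz":0,"rx":0,"ry":0,"rz":1,"fingers":255}]'>/dev/null; sh r.sh; done
python3 -m handwheel '[{"tx":0,"ty":0,"tz":0,"rx":0,"ry":0,"rz":1,"fingers":255},{"tx":0,"ty":0,"tz":0,"rx":0,"ry":0,"rz":1,"fingers":255}]'>/dev/null; sh r.sh
python3 -m handwheel '[{"tx":0,"ty":0,"tz":0,"rx":0,"ry":0,"rz":1,"fingers":255},{"tx":0,"ty":0,"tz":0,"rx":0,"ry":0,"rz":1,"fingers":255}]'>/dev/null; sh r.sh
```

```text
t 11.8 pos [ 0.5539 -0.147   0.0779] yaw -4.02 shift mm [-0. -0.  0.] rot deg [-2.000e-02  1.000e-02 -3.282e+01] F [ 0.87  0.75 -2.26] M [ 0.258 -0.043  0.118] gap 0.0258
t 12.0 pos [ 0.5539 -0.1471  0.0779] yaw -6.02 shift mm [-0.  -0.1  0. ] rot deg [-2.000e-02  1.000e-02 -3.482e+01] F [-0.07  1.5  -1.09] M [ 0.39  -0.016  0.063] gap 0.0254
t 12.2 pos [ 0.5539 -0.1471  0.078 ] yaw -8.02 shift mm [-0.  -0.1  0.1] rot deg [-1.000e-02  1.000e-02 -3.682e+01] F [ 0.41  3.15 -1.02] M [ 0.651 -0.02   0.157] gap 0.0259
```

```bash
python3 -m handwheel '[{"tx":0,"ty":-0.2,"tz":0,"rx":0,"ry":0,"rz":1,"fingers":255},{"tx":0,"ty":0,"tz":0,"rx":0,"ry":0,"rz":1,"fingers":255}]'>/dev/null; sh r.sh
python3 -m handwheel '[{"tx":0,"ty":0,"tz":0,"rx":0,"ry":0,"rz":1,"fingers":255},{"tx":0,"ty":0,"tz":0,"rx":0,"ry":0,"rz":1,"fingers":255}]'>/dev/null; sh r.sh
python3 -m handwheel '[{"tx":0,"ty":0,"tz":0,"rx":0,"ry":0,"rz":1,"fingers":255},{"tx":0,"ty":0,"tz":0,"rx":0,"ry":0,"rz":1,"fingers":255}]'>/dev/null; sh r.sh
```

```text
t 12.4 pos [ 0.5539 -0.1471  0.0779] yaw -10.03 shift mm [-0.  -0.1  0. ] rot deg [-0.000e+00  1.000e-02 -3.883e+01] F [ 0.12  1.8  -2.15] M [0.555 0.05  0.103] gap 0.026
t 12.6 pos [ 0.5539 -0.147   0.078 ] yaw -12.03 shift mm [-0.  -0.   0.1] rot deg [-1.000e-02  1.000e-02 -4.083e+01] F [ 0.13  2.52 -3.01] M [0.621 0.13  0.095] gap 0.0258
t 12.8 pos [ 0.5539 -0.1471  0.0779] yaw -14.03 shift mm [-0. -0.  0.] rot deg [-0.000e+00  1.000e-02 -4.283e+01] F [-0.48  2.86 -3.28] M [0.661 0.118 0.167] gap 0.0255
```

```bash
python3 -m handwheel '[{"tx":0,"ty":-0.1,"tz":0,"rx":0,"ry":0,"rz":1,"fingers":255},{"tx":0,"ty":0,"tz":0,"rx":0,"ry":0,"rz":1,"fingers":255}]'>/dev/null; sh r.sh
python3 -m handwheel '[{"tx":0,"ty":0,"tz":0,"rx":0,"ry":0,"rz":1,"fingers":255}]'>/dev/null; sh r.sh
python3 -m handwheel '[{"tx":0,"ty":0,"tz":0,"rx":0,"ry":0,"rz":1,"fingers":255}]'>/dev/null; sh r.sh
python3 -m handwheel '[{"tx":0,"ty":0,"tz":0,"rx":0,"ry":0,"rz":1,"fingers":255}]'>/dev/null; sh r.sh
```

```text
t 13.0 pos [ 0.5539 -0.147   0.0779] yaw -16.03 shift mm [-0.  0.  0.] rot deg [ 0.000e+00  1.000e-02 -4.483e+01] F [-0.83  3.2  -2.67] M [0.595 0.225 0.177] gap 0.026
t 13.1 pos [ 0.554 -0.147  0.078] yaw -17.03 shift mm [-0.1  0.1  0.1] rot deg [ 0.000e+00  1.000e-02 -4.583e+01] F [-1.05  1.42 -2.75] M [0.601 0.198 0.151] gap 0.0259
t 13.2 pos [ 0.554  -0.147   0.0779] yaw -18.03 shift mm [-0.1  0.   0. ] rot deg [-0.000e+00  1.000e-02 -4.683e+01] F [-0.53  2.86 -1.89] M [0.678 0.242 0.085] gap 0.0261
t 13.3 pos [ 0.554 -0.147  0.078] yaw -19.03 shift mm [-0.1  0.1  0.1] rot deg [-0.000e+00  1.000e-02 -4.783e+01] F [-0.45  2.71 -3.46] M [0.693 0.243 0.11 ] gap 0.0259
```

```bash
python3 -m handwheel '[{"tx":0,"ty":-0.2,"tz":0,"rx":0,"ry":0,"rz":1,"fingers":255}]'>/dev/null; sh r.sh
python3 -m handwheel '[{"tx":0,"ty":0,"tz":0,"rx":0,"ry":0,"rz":1,"fingers":255}]'>/dev/null; sh r.sh
python3 -m handwheel '[{"tx":0,"ty":0,"tz":0,"rx":0,"ry":0,"rz":1,"fingers":255}]'>/dev/null; sh r.sh
python3 -m handwheel '[{"tx":0,"ty":0,"tz":0,"rx":0,"ry":0,"rz":1,"fingers":255}]'>/dev/null; sh r.sh
```

```text
t 13.4 pos [ 0.554  -0.1469  0.078 ] yaw -20.04 shift mm [-0.1  0.1  0.1] rot deg [ 1.000e-02  1.000e-02 -4.884e+01] F [-0.75  1.26 -2.64] M [0.283 0.293 0.11 ] gap 0.0261
t 13.5 pos [ 0.554 -0.147  0.078] yaw -21.03 shift mm [-0.1  0.1  0.1] rot deg [ 1.000e-02  1.000e-02 -4.983e+01] F [-0.76  2.01 -2.76] M [0.437 0.395 0.115] gap 0.026
t 13.6 pos [ 0.554  -0.1469  0.078 ] yaw -22.03 shift mm [-0.1  0.2  0.1] rot deg [ 0.000e+00  1.000e-02 -5.083e+01] F [-1.84  1.14 -2.94] M [0.362 0.334 0.1  ] gap 0.026
t 13.7 pos [ 0.554  -0.1469  0.078 ] yaw -23.03 shift mm [-0.1  0.2  0.1] rot deg [ 1.000e-02  1.000e-02 -5.183e+01] F [-1.02  0.86 -3.39] M [0.338 0.367 0.132] gap 0.0262
```

```bash
python3 -m handwheel '[{"tx":0,"ty":0,"tz":0,"rx":0,"ry":0,"rz":1,"fingers":255}]'>/dev/null; sh r.sh
python3 -m handwheel '[{"tx":0,"ty":0,"tz":0,"rx":0,"ry":0,"rz":1,"fingers":255}]'>/dev/null; sh r.sh
python3 -m handwheel '[{"tx":0,"ty":0,"tz":0,"rx":0,"ry":0,"rz":1,"fingers":255}]'>/dev/null; sh r.sh
python3 -m handwheel '[{"tx":0,"ty":0,"tz":0,"rx":0,"ry":0,"rz":1,"fingers":255}]'>/dev/null; sh r.sh
```

```text
t 13.8 pos [ 0.554  -0.1469  0.078 ] yaw -24.02 shift mm [-0.1  0.2  0.1] rot deg [ 1.000e-02  1.000e-02 -5.282e+01] F [-1.12  0.7  -2.08] M [0.324 0.43  0.438] gap 0.0258
t 13.9 pos [ 0.554  -0.1468  0.078 ] yaw -25.01 shift mm [-0.1  0.2  0.1] rot deg [ 1.000e-02  1.000e-02 -5.381e+01] F [-1.3   1.11 -2.48] M [0.258 0.442 0.677] gap 0.0256
t 14.0 pos [ 0.554  -0.1468  0.078 ] yaw -25.99 shift mm [-0.   0.2  0.1] rot deg [ 1.000e-02  1.000e-02 -5.479e+01] F [-0.51  1.21 -2.21] M [0.224 0.435 0.881] gap 0.026
t 14.1 pos [ 0.554 -0.147  0.078] yaw -27.01 shift mm [-0.1  0.1  0.1] rot deg [ 2.000e-02  1.000e-02 -5.581e+01] F [-1.75 -0.72 -2.18] M [-0.279  0.525  0.839] gap 0.0257
```

It hit the stop at about -23.3° yaw. Because I chained the steps, the torque reached about 0.88 N m, more than intended. I ease back to about 0.5 N m at once.

```bash
python3 -m handwheel '[{"tx":0,"ty":0,"tz":0,"rx":0,"ry":0,"rz":-1.5,"fingers":255}]'>/dev/null; sh r.sh
```

```text
t 14.2 pos [ 0.5541 -0.147   0.078 ] yaw -25.45 shift mm [-0.1  0.1  0.1] rot deg [ 3.000e-02  1.000e-02 -5.425e+01] F [-1.54  0.49 -2.72] M [-0.068  0.488  0.351] gap 0.0258
```

```bash
python3 -m handwheel '[{"tx":0,"ty":0,"tz":0,"rx":0,"ry":0,"rz":0.6,"fingers":255},{"tx":0,"ty":0,"tz":0,"rx":0,"ry":0,"rz":0,"fingers":255},{"tx":0,"ty":0,"tz":0,"rx":0,"ry":0,"rz":0,"fingers":255},{"tx":0,"ty":0,"tz":0,"rx":0,"ry":0,"rz":0,"fingers":255}]'>/dev/null; sh r.sh
```

```text
t 14.6 pos [ 0.554  -0.1469  0.078 ] yaw -26.05 shift mm [-0.1  0.1  0.1] rot deg [ 1.000e-02  0.000e+00 -5.485e+01] F [-1.75 -0.78 -2.2 ] M [-0.354  0.563  0.657] gap 0.0258
```

Held for 0.3 s at about 0.6 N m against the stop. Now I unload into the middle of the pin play.

```bash
python3 -m handwheel '[{"tx":0,"ty":0,"tz":0,"rx":0,"ry":0,"rz":-1.5,"fingers":255},{"tx":0,"ty":0,"tz":0,"rx":0,"ry":0,"rz":-1.5,"fingers":255}]'>/dev/null; sh r.sh
python3 -m handwheel '[{"tx":0,"ty":0,"tz":0,"rx":0,"ry":0,"rz":-1.2,"fingers":255},{"tx":0,"ty":0,"tz":0,"rx":0,"ry":0,"rz":-0.8,"fingers":255},{"tx":0,"ty":0,"tz":0,"rx":0,"ry":0,"rz":0,"fingers":255}]'>/dev/null; sh r.sh
```

```text
t 14.8 pos [ 0.5542 -0.1469  0.078 ] yaw -22.94 shift mm [-0.2  0.2  0.1] rot deg [ 1.000e-02 -1.000e-02 -5.174e+01] F [ 0.14 -1.63 -3.18] M [-0.18   0.132 -0.011] gap 0.0259
t 15.1 pos [ 0.5542 -0.1468  0.0781] yaw -21.01 shift mm [-0.2  0.3  0.2] rot deg [-1.000e-02 -2.000e-02 -4.981e+01] F [-0.67 -0.3  -3.33] M [-0.085  0.082  0.043] gap 0.0257
```

Free, with no torque. I lift straight up gently.

```bash
python3 -m handwheel '[{"tx":0,"ty":0,"tz":-2,"rx":0,"ry":0,"rz":0,"fingers":255},{"tx":0,"ty":0,"tz":-3,"rx":0,"ry":0,"rz":0,"fingers":255}]'>/dev/null; sh r.sh
python3 -m handwheel '[{"tx":0,"ty":0,"tz":-5,"rx":0,"ry":0,"rz":0,"fingers":255},{"tx":0,"ty":0,"tz":-15,"rx":0,"ry":0,"rz":0,"fingers":255},{"tx":0,"ty":0,"tz":-25,"rx":0,"ry":0,"rz":0,"fingers":255},{"tx":0,"ty":0,"tz":-20,"rx":0,"ry":0,"rz":0,"fingers":255},{"tx":0,"ty":0,"tz":0,"rx":0,"ry":0,"rz":0,"fingers":255}]'>/dev/null; python3 -c "
from h import *
import cv2
rel([.5384,.1042,.143],26.76)
c=ctrl.camera('wrist');cv2.imwrite('pics/w8.png',c['image'][:,:,::-1])
im=cv2.imread('pics/w8.png')[170:310,240:400]
cv2.imwrite('pics/c_w8.png',cv2.resize(im,None,fx=4,fy=4,interpolation=cv2.INTER_CUBIC))
"
```

```text
t 15.3 pos [ 0.554  -0.1468  0.0831] yaw -21.07 shift mm [-0.1  0.2  5.2] rot deg [ 0.000e+00  1.000e-02 -4.987e+01] F [ 0.25  0.25 -3.34] M [-0.019  0.084  0.007] gap 0.0255
t 15.8 pos [ 0.5556 -0.1473  0.1512] yaw -21.06 shift mm [-106.5 -228.5    8.1] rot deg [ 1.000e-02 -2.600e-01 -4.782e+01] F [ 0.07 -0.12 -3.16] M [-0.081  0.06  -0.026] gap 0.0258
```

View pics/c_w8.png

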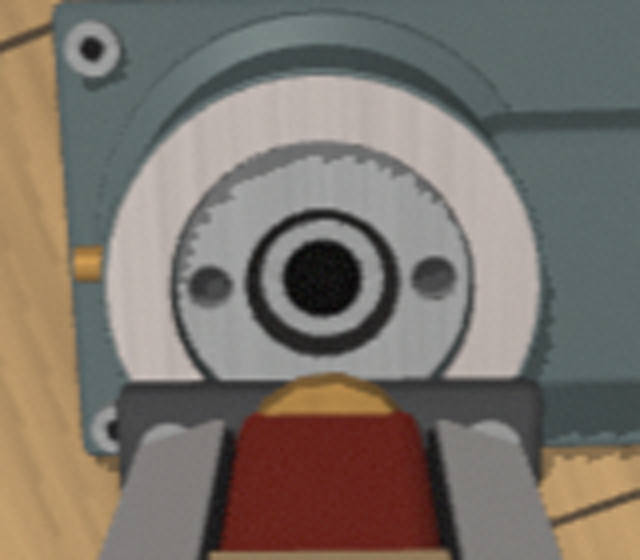

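The ring holes are now at crop (210,286) and (434,276), a line at about -18.5°. The ring turned about 47° and stayed put. Now back to the block.

```bash
python3 -m handwheel '[{"tx":-9,"ty":-18,"tz":0,"rx":0,"ry":0,"rz":0,"fingers":255},{"tx":-18,"ty":-39,"tz":0,"rx":0,"ry":0,"rz":0,"fingers":255},{"tx":-18,"ty":-39,"tz":0,"rx":0,"ry":0,"rz":0,"fingers":255},{"tx":-18,"ty":-39,"tz":0,"rx":0,"ry":0,"rz":0,"fingers":255},{"tx":-18,"ty":-39,"tz":0,"rx":0,"ry":0,"rz":0,"fingers":255}]'>/dev/null
python3 -m handwheel '[{"tx":-18,"ty":-39,"tz":0,"rx":0,"ry":0,"rz":0,"fingers":255},{"tx":-7,"ty":-15,"tz":0,"rx":0,"ry":0,"rz":0,"fingers":255},{"tx":0,"ty":0,"tz":0,"rx":0,"ry":0,"rz":-6,"fingers":255},{"tx":0,"ty":0,"tz":0,"rx":0,"ry":0,"rz":-6,"fingers":255},{"tx":0,"ty":0,"tz":0,"rx":0,"ry":0,"rz":-6,"fingers":255}]'>/dev/null
python3 -m handwheel '[{"tx":0,"ty":0,"tz":0,"rx":0,"ry":0,"rz":-6,"fingers":255},{"tx":0,"ty":0,"tz":0,"rx":0,"ry":0,"rz":-6,"fingers":255},{"tx":0,"ty":0,"tz":0,"rx":0,"ry":0,"rz":-6,"fingers":255},{"tx":0,"ty":0,"tz":0,"rx":0,"ry":0,"rz":-6,"fingers":255},{"tx":0,"ty":0,"tz":0,"rx":0,"ry":0,"rz":-6,"fingers":255}]'>/dev/null
python3 -m handwheel '[{"tx":0,"ty":0,"tz":0,"rx":0,"ry":0,"rz":0,"fingers":255},{"tx":0,"ty":0,"tz":0,"rx":0,"ry":0,"rz":0,"fingers":255},{"tx":0,"ty":0,"tz":0,"rx":0,"ry":0,"rz":0,"fingers":255}]'>/dev/null
python3 -c "
from h import *
import cv2
rel([.5384,.1042,.110],26.76)
"
```

```text
t 17.65 pos [0.5369 0.104  0.1477] yaw 26.8 shift mm [ 1.5  0.5 37.7] rot deg [0.   0.03 0.04] F [ 0.03  0.63 -3.46] M [-0.062  0.022  0.005] gap 0.0255
```

```bash
python3 -m handwheel '[{"tx":1.5,"ty":0.5,"tz":10,"rx":0,"ry":0,"rz":0,"fingers":255},{"tx":0,"ty":0,"tz":20,"rx":0,"ry":0,"rz":0,"fingers":255},{"tx":0,"ty":0,"tz":20,"rx":0,"ry":0,"rz":0,"fingers":255},{"tx":0,"ty":0,"tz":20,"rx":0,"ry":0,"rz":0,"fingers":255},{"tx":0,"ty":0,"tz":5,"rx":0,"ry":0,"rz":0,"fingers":255}]'>/dev/null
python3 -m handwheel '[{"tx":0,"ty":0,"tz":0,"rx":0,"ry":0,"rz":0,"fingers":255},{"tx":0,"ty":0,"tz":0,"rx":0,"ry":0,"rz":0,"fingers":255}]'>/dev/null
python3 -c "
from h import *
import cv2
rel([.5384,.1042,.0488],26.76)
c=ctrl.camera('wrist');cv2.imwrite('pics/w9.png',c['image'][:,:,::-1])
im=cv2.imread('pics/w9.png')[180:330,220:420]
cv2.imwrite('pics/c_w9.png',cv2.resize(im,None,fx=4,fy=4,interpolation=cv2.INTER_CUBIC))
"
```

```text
t 18.35 pos [0.539  0.1043 0.0735] yaw 26.93 shift mm [-0.6 -0.2 24.7] rot deg [ 0.01 -0.03  0.17] F [-0.47  0.16 -2.72] M [-0.036 -0.002 -0.01 ] gap 0.0261
```

View pics/c_w9.png

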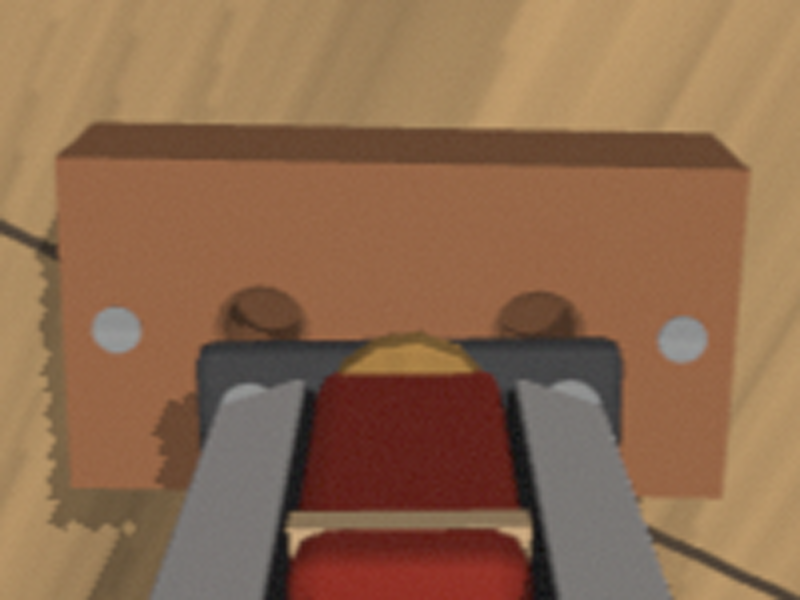

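Run:
```python
from h import *
np.set_printoptions(precision=2,suppress=True)
c=ctrl.camera("wrist"); s=ctrl.get_state(); R=Ro.from_quat(np.array(s["eef_rot"])[[1,2,3,0]]).as_matrix(); p=np.array(s["tool_pos"])
f=lambda q:uc(*q,4,220,180)
for n,q,z in(("boltL",(116,330),.03),("boltR",(683,340),.03),("c1",(57,157),.03),("c2",(748,169),.03),("c3",(722,497),.03),("c4",(71,488),.03),("barL",(199,341),p[2]-.0328+.014),("barR",(620,341),p[2]-.0328+.014)):
    print(n,R.T@(w(c,*f(q),z)-p)*1e3)
```

```text
boltL [-48.28  -2.21  43.73]
boltR [46.24 -0.55 43.86]
c1 [-56.15 -31.63  43.72]
c2 [ 55.15 -29.79  43.86]
c3 [54.52 28.13 43.87]
c4 [-57.61  26.55  43.72]
barL [-30.6   -9.26  18.76]
barR [31.8  -9.33 18.84]
```

Block centre is at (-1.0, -1.5) mm and the bar at (0.6, -0.3) mm in tool axes. I correct for that and lower into the holes.

```bash
python3 -m handwheel '[{"tx":-1.5,"ty":-1.2,"tz":0,"rx":0,"ry":0,"rz":1,"fingers":255},{"tx":0,"ty":0,"tz":6,"rx":0,"ry":0,"rz":0,"fingers":255},{"tx":0,"ty":0,"tz":4,"rx":0,"ry":0,"rz":0,"fingers":255},{"tx":0,"ty":0,"tz":4,"rx":0,"ry":0,"rz":0,"fingers":255}]'>/dev/null; sh r.sh
python3 -m handwheel '[{"tx":0,"ty":0,"tz":4,"rx":0,"ry":0,"rz":0,"fingers":255},{"tx":0,"ty":0,"tz":3,"rx":0,"ry":0,"rz":0,"fingers":255},{"tx":0,"ty":0,"tz":0,"rx":0,"ry":0,"rz":0,"fingers":255}]'>/dev/null; sh r.sh
python3 -m handwheel '[{"tx":0,"ty":0,"tz":2,"rx":0,"ry":0,"rz":0,"fingers":255},{"tx":0,"ty":0,"tz":0,"rx":0,"ry":0,"rz":0,"fingers":255}]'>/dev/null; sh r.sh
```

```text
t 18.85 pos [0.5366 0.1047 0.0586] yaw 25.97 shift mm [-94.7 233.9 -19.3] rot deg [-0.    0.01 -2.83] F [ 0.14  0.4  -2.67] M [-0.035  0.012  0.033] gap 0.0259
t 19.15 pos [0.5365 0.1045 0.0515] yaw 25.95 shift mm [-94.4 233.8 -26.4] rot deg [ 0.    0.05 -2.85] F [-0.16  0.11 -3.16] M [-0.045  0.025 -0.01 ] gap 0.0257
t 19.35 pos [0.5367 0.1046 0.0499] yaw 25.96 shift mm [-94.7 233.8 -28. ] rot deg [ 0.    0.01 -2.84] F [ 0.18  0.02 -3.43] M [-0.038 -0.003 -0.018] gap 0.0259
```

```bash
python3 -m handwheel '[{"tx":0,"ty":0,"tz":0.7,"rx":0,"ry":0,"rz":0,"fingers":255},{"tx":0,"ty":0,"tz":0,"rx":0,"ry":0,"rz":0,"fingers":255}]'>/dev/null; sh r.sh
python3 -m handwheel '[{"tx":0,"ty":0,"tz":0.5,"rx":0,"ry":0,"rz":0,"fingers":255},{"tx":0,"ty":0,"tz":0,"rx":0,"ry":0,"rz":0,"fingers":255}]'>/dev/null; sh r.sh
```

```text
t 19.55 pos [0.5367 0.1047 0.0493] yaw 25.95 shift mm [-94.7 233.8 -28.6] rot deg [ 0.    0.   -2.85] F [-0.18 -0.11 -2.74] M [-0.047  0.045  0.014] gap 0.0261
t 19.75 pos [0.5368 0.1047 0.0488] yaw 25.96 shift mm [-94.8 233.8 -29.1] rot deg [ 0.   -0.01 -2.84] F [-0.56  0.09 -1.72] M [-0.021  0.029  0.048] gap 0.0255
```

Touching the block's top. I release partway and check before rising.

```bash
python3 -m handwheel '[{"tx":0,"ty":0,"tz":0.2,"rx":0,"ry":0,"rz":0,"fingers":255},{"tx":0,"ty":0,"tz":0,"rx":0,"ry":0,"rz":0,"fingers":0},{"tx":0,"ty":0,"tz":0,"rx":0,"ry":0,"rz":0,"fingers":0},{"tx":0,"ty":0,"tz":0,"rx":0,"ry":0,"rz":0,"fingers":0},{"tx":0,"ty":0,"tz":0,"rx":0,"ry":0,"rz":0,"fingers":0}]'; python3 -m handwheel '[{"tx":0,"ty":0,"tz":0,"rx":0,"ry":0,"rz":0,"fingers":0},{"tx":0,"ty":0,"tz":0,"rx":0,"ry":0,"rz":0,"fingers":0},{"tx":0,"ty":0,"tz":0,"rx":0,"ry":0,"rz":0,"fingers":0},{"tx":0,"ty":0,"tz":0,"rx":0,"ry":0,"rz":0,"fingers":0},{"tx":0,"ty":0,"tz":0,"rx":0,"ry":0,"rz":0,"fingers":0}]';sh r.sh;python3 -c "
from h import *
import cv2
c=ctrl.camera('wrist');cv2.imwrite('pics/w10.png',c['image'][:,:,::-1])"
```

```text
t: 20.25
tool_pos: [0.5367, 0.1047, 0.0486]
eef_rot: [0.0, 0.974, 0.225, -0.0]
ft_force: [-0.1, -0.3, 0.5]
finger_gap: 0.0546
t: 20.75
tool_pos: [0.5367, 0.1047, 0.0486]
eef_rot: [0.0, 0.974, 0.225, -0.0]
ft_force: [-0.5, 0.6, -0.1]
finger_gap: 0.0925
t 20.75 pos [0.5367 0.1047 0.0486] yaw 25.95 shift mm [-94.7 233.8 -29.3] rot deg [-0.    0.   -2.85] F [-0.54  0.56 -0.07] M [-0.027  0.029  0.038] gap 0.0925
```

View pics/w10.png

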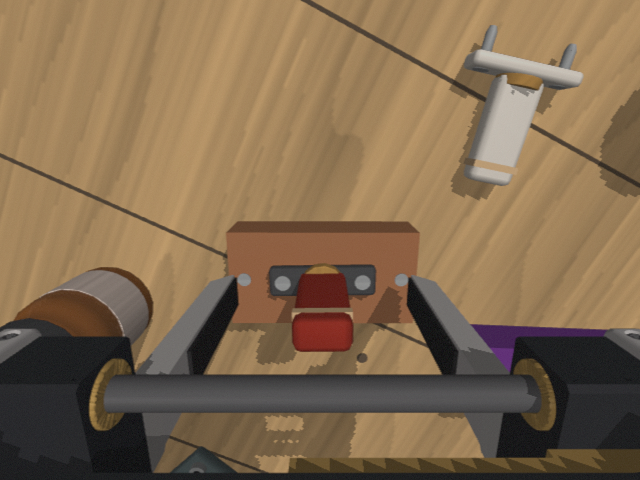

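The spanner stands upright with its bar flat on the block and centred (caps at (283,283) and (363,283)). The fingers are clear of it, so I retreat.

```bash
python3 -m handwheel '[{"tx":0,"ty":0,"tz":-10,"rx":0,"ry":0,"rz":0,"fingers":0},{"tx":0,"ty":0,"tz":-25,"rx":0,"ry":0,"rz":0,"fingers":0},{"tx":0,"ty":0,"tz":-40,"rx":0,"ry":0,"rz":0,"fingers":0},{"tx":0,"ty":0,"tz":-40,"rx":0,"ry":0,"rz":0,"fingers":0},{"tx":0,"ty":0,"tz":-35,"rx":0,"ry":0,"rz":0,"fingers":0}]'; python3 -m handwheel '[{"tx":-30,"ty":0,"tz":0,"rx":0,"ry":0,"rz":0,"fingers":0},{"tx":-40,"ty":0,"tz":0,"rx":0,"ry":0,"rz":0,"fingers":0},{"tx":-30,"ty":0,"tz":0,"rx":0,"ry":0,"rz":0,"fingers":0},{"tx":0,"ty":0,"tz":0,"rx":0,"ry":0,"rz":0,"fingers":0},{"tx":0,"ty":0,"tz":0,"rx":0,"ry":0,"rz":0,"fingers":0}]';python3 -c "
from h import *
import cv2
for n in('top','scene'):
  c=ctrl.camera(n);cv2.imwrite('pics/%s11.png'%n,c['image'][:,:,::-1])
a=cv2.imread('pics/top11.png')[185:285,335:425];b=cv2.imread('pics/scene11.png')[190:255,320:400]
cv2.imwrite('pics/c_t11.png',cv2.resize(a,None,fx=5,fy=5,interpolation=cv2.INTER_CUBIC));cv2.imwrite('pics/c_s11.png',cv2.resize(b,None,fx=8,fy=8,interpolation=cv2.INTER_CUBIC))"
```

```text
t: 21.3
tool_pos: [0.5368, 0.1043, 0.2012]
eef_rot: [-0.0, 0.975, 0.224, 0.0]
ft_force: [-0.8, -0.4, -0.7]
finger_gap: 0.094
t: 21.8
tool_pos: [0.4469, 0.061, 0.1995]
eef_rot: [-0.001, 0.974, 0.224, 0.001]
ft_force: [0.5, 0.2, -0.1]
finger_gap: 0.0941
```

View pics/c_t11.png

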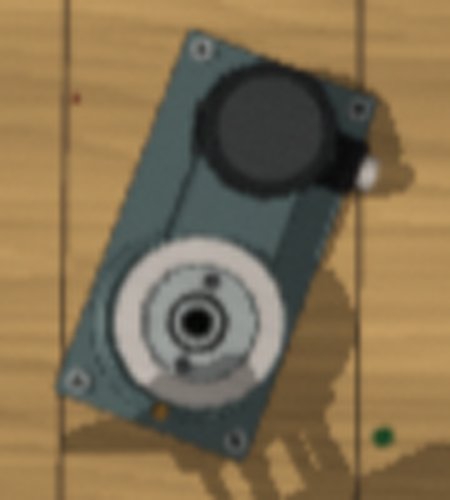

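View pics/c_s11.png

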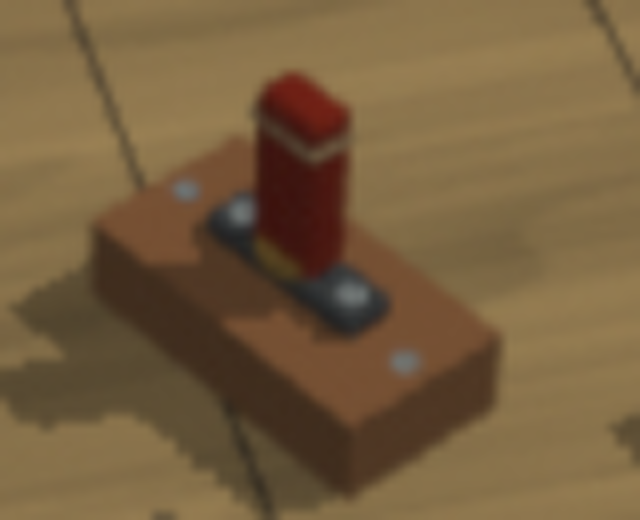

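View pics/scene11.png

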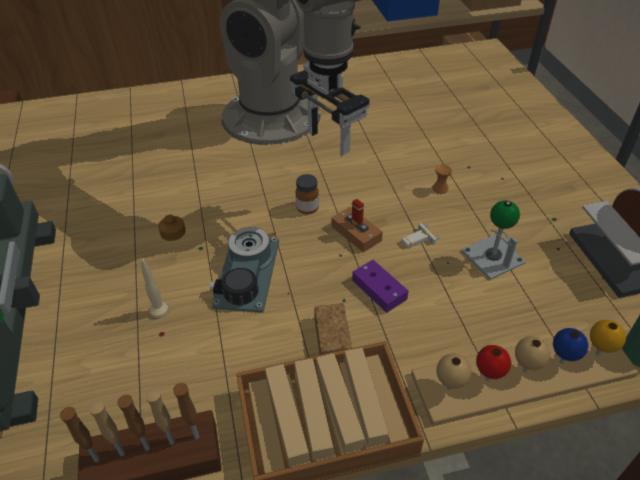

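The spanner is seated upright in the beech block, matching its starting picture. The ring holes are still at the home angle and all the bystanders are where they began. Handing in.

```bash
python3 -c "
from station import ctrl
ctrl.job_done(); print(ctrl.get_state()['t'])"
```

```text
the job is handed in; nothing more can be done
the job is handed in; nothing more can be done
```

I turned the ring home against the bearing, nipped it, and stood the red spanner back in its beech block. The job was handed in at about 22 s of the 64 s allowed, and no verdict is reported.

- **Turning:** The pins went in about 5.4 mm with no contact force. The ring ran clockwise about 47°, at roughly 0.12 N m, until it met the stop.
- **Nip overshoot:** I sent four 1° steps together as it met the stop, so the measured torque peaked at about 0.88 N m instead of the half newton-metre asked for. By my estimate that is about 38 N at the pins, close to the 45 N limit but under it. I eased back at once and held about 0.35 to 0.65 N m, the last reading being about 0.66 N m after 0.3 s.
- **Final checks:** The ring's holes stayed at the home angle after I unloaded and lifted out. The spanner stands upright with its bar flat on the block, and the open gripper is well clear. The ball and the other bystanders look unmoved in the last scene picture.

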